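Pack the wooden city game into its keyed trays

ROBOT

A 6-joint arm with a two-finger parallel gripper is mounted at the origin on the work surface. World frame = base frame: x ahead of the robot, y to its left, z up, the work surface at z = 0. Lengths are in m, angles in rad, forces in N, time in s.
With the tool pointing down it reaches from about 0.35 to 0.85 m from the base axis. Payload 8.1 kg.
Tool frame: the origin (TCP) lies on the mounting face of the last link; the fingertips stand 186 mm ahead of it and the grasp point (between the pads) lies 167 mm ahead of it; z points along the fingers, y is the line along which they close (so a half turn about z gives the same grasp; the last joint's range is limited). The gripper opens to 93 mm and grips with 3 to 60 N. Pads are 15 mm wide; open, the fingers measure 128 mm over their backs; the gripper's body (75 mm by 188 mm) begins 65 mm behind the grasp point.
Start: joints at [-0.085, 0.13, 1.488, -0, 1.523, -0.085], TCP at [0.6, 0, 0.405] pointing down, gripper open.
Joint ranges: [-2.96, 2.96], [-0.89, 2.26], [0.02, 2.5], [-1.34, 4.48], [0, 2.73], [-2.66, 2.66]. Speed limits (rad/s): [2.39, 2.39, 2.79, 3.14, 3.14, 3.14].

INTERFACE

Orientations are given as a rotation vector (axis times angle).
In Python, from plant import read_state, read_camera, camera_params, close_job gives the robot as it stands. The module is installed in compiled form; this text tells all that it offers.
- The arm moves only by the tool servo_tool, never from a script. Its argument "increments" is a list of rows, each an object with "slide": the shift along the tool's x, y, z in mm, a list of three; "dr": the turn, a rotation vector about the tool's x, y, z in rad, a list of three; "jaw": the closure, from 0 (fully open) to 1 (shut). In form: [{"slide": [x, y, z], "dr": [ax, ay, az], "jaw": jaw}, ...]. A call has 1 to 20 rows; each row is the pose to reach, as a shift and turn from the pose commanded when the call began, along the tool's axes at that moment; what a row does not reach only later rows make up. A row lasts 1/10 s, in which the tool goes at most 50 mm and 8.59 degrees, less where a joint would pass 70% of its speed; a pose out of reach is approached as far as the arm can. A call with a gripper value outside its range is refused whole. The fingers move at their own pace and stop on an object; "force" is the grip in N (left out, the last holds). Time passes only in rows, so rows that repeat a pose let the fingers close. It gives the time, the measured TCP pose, the force, the opening and the grip force at its end, in the units of the state.
- read_state(): the state, without advancing time (a new reading comes with each control period).
- read_camera(name): name is "scene" or "side" or "wrist"; returns (picture, depth): 480x640x3 uint8, red, green, blue; 480x640 float32, m along the optical axis (not along the pixel's ray), 0 where there is no reading.
- camera_params(name): a dict with "fx", "fy", "cx", "cy" (pixels), "k1" (the pictures are not rectified: a ray, as slopes to the right and down, at radius r is drawn at 1 + k1 r^2 times it, then the intrinsics apply), "rvec" (rotation vector, rad) and "tvec" (3), from world to camera coordinates, as OpenCV has them. Camera axes: x right, y down, z forward; pixel columns grow to the right and rows downward; lengths in m; the calibration is good to about 2 mm. A picture is of the moment at which its call begins: read the wrist's pose just before it. camera_params takes no time and is no camera call; for the wrist camera it gives the pose at the moment of the call.
- close_job(): hands the job in; it is judged then, once.
The state is a dict: "t": time; "q": joint angles; "dq": joint speeds; "joint_torque": joint torques, N m; "tool_pos": TCP position; "orientation": TCP orientation; "force": force on the tool from outside, world axes, zero at the start; "wrist_torque": the same for the moment, N m; "opening": finger opening in m; "gripper_force": force on a finger pad.
Only numpy, scipy, OpenCV 4.12 (cv2) and the standard library are available. Lean on these libraries where they do the work, as an engineer would, in place of code of your own. Each camera call takes 0.05 s, during which the arm holds its last target. There are 200 camera calls.

TASK

The game is over: put it away. Set every wooden building on the table into the tray pocket of its own shape and size, fully home (large round tower, square, oblong and T in the base tray; small round turret and plus in the upper tray), stack the upper tray on the base tray once the base is filled, its notch over the base's key so that it sits fully down, and finally close the stack with the lid, its notch over the upper tray's key, also fully down. Leave the other things on the table where they are.

Things in the scene. Friction and masses are not known exactly. Their poses are not given: they have to be found in the camera images.
- base_tray: wooden base tray, fixed to the table: flange plate 152 x 152 x 8 mm under a pocket block 136 x 136 mm whose top is 22 mm above the table; four pockets 14 mm deep, 1.5 mm wider than their pieces on each side. Origin: centre of its underside, z up. When stacked, the upper tray's origin lies 8 mm above this one, axes the same way round
- upper_tray: loose wooden tray, about 320 g. Hollow skirt below, 32 mm high, 152 mm square outside, 141 inside, fits over the base's block and stands on its flange. Above: flange (top z 40), block 136 mm square (top z 54) with two pockets 14 mm deep, and mid-tray a dark grip rib 12 mm (x) by 40 (y), top z 69. Origin: underside centre, z up. The closed lid's origin is 40 mm above it, axes the same way round
- lid: loose wooden lid, about 200 g: hollow skirt below as on the upper tray (152 mm square outside, 141 inside, 32 high), flat top at z 38 mm; in its middle a dark grip bar 14 mm (x) by 60 (y), top z 58. Its skirt stands on the upper tray's flange. Origin: centre of its underside, z up
- tower: large tower: beech cylinder 36 mm diameter, 28 mm tall (as are all pieces); goes in the base tray. Origin: centre of its underside
- keep: keep: beech block 30 x 30 mm square, 28 mm tall; goes in the base tray. Origin: centre of its underside, x and y along its sides
- wall: wall: oblong beech block 26 mm (x) by 54 mm (y), 28 mm tall; goes in the base tray. Origin: centre of its underside
- gate: gatehouse: T-shaped beech block 28 mm tall; bar 20 mm (x 0 to 20) by 48 mm (y), stem 20 mm wide (y) from x -20 to 0; overall 40 mm along x. Goes in the base tray. Origin: underside, centre of the 40 x 48 mm outline
- turret: small turret: beech cylinder 28 mm diameter, 28 mm tall; goes in the upper tray. Origin: centre of its underside
- church: church: plus-shaped beech block 28 mm tall, 42 mm across both ways, arms 18 mm wide along its x and y; goes in the upper tray. Origin: centre of its underside
- pocket_tower (a point): round pocket, 39 mm, in the base tray (x +36, y -36 mm). Point on the pocket's floor at its centre, where the piece's origin comes to lie; axes parallel to the tray's
- pocket_keep (a point): square pocket, 33 mm, in the base tray (x -36, y -36 mm). Point on the pocket's floor at its centre, where the piece's origin comes to lie; axes parallel to the tray's
- pocket_wall (a point): oblong pocket, 29 mm (x) by 57 mm (y), in the base tray (x -36, y +34 mm). Point on the pocket's floor at its centre, where the piece's origin comes to lie; axes parallel to the tray's
- pocket_gate (a point): T-shaped pocket in the base tray (x +36, y +36 mm), its bar towards the tray's +x, so the gatehouse goes in with its x axis along the tray's. Point on the pocket's floor at its centre, where the piece's origin comes to lie; axes parallel to the tray's
- pocket_turret (a point): round pocket, 31 mm, in the upper tray (y -44 mm). Point on the pocket's floor at its centre, where the piece's origin comes to lie; axes parallel to the tray's
- pocket_church (a point): plus-shaped pocket, 45 mm across, arms 21 mm wide along the tray's x and y, in the upper tray (y +44 mm). Point on the pocket's floor at its centre, where the piece's origin comes to lie; axes parallel to the tray's
- base_key (a point): foot of the base tray's key: a dark rib 20 mm wide (y), 8 mm deep, 14 mm tall, standing on the flange against the block's +x face, off centre (tray x +72, y +30, z 8 mm)
- upper_key (a point): foot of the upper tray's key, a dark rib like the base's, directly above the tray's own notch (tray x +72, y +30, z 40 mm)
- upper_notch (a point): middle of the 25 mm wide notch through the +x wall of the upper tray's skirt, at its lower edge (tray x +72, y +30, z 0): comes to lie on base_key
- lid_notch (a point): middle of the 25 mm wide notch through the +x wall of the lid's skirt and the edge of its top, so seen from above; at the lower edge (lid x +72, y +30, z 0): comes to lie on upper_key
- card_box: bystander: box of cards 66 x 92 x 22 mm, loose
- mug: bystander: blue mug, 80 mm across, 92 mm tall, loose
- sand_timer: bystander: glass sand timer, 52 mm across, 85 mm tall, upright, loose
- die1: bystander: white die, 20 mm
- die2: bystander: white die, 20 mm
Mind the look-alikes: they are no part of the job. Leave any red look-alike of the lid alone.

How it is judged:
By the outcome, as a careful person would: the job done as asked, in the order asked, and still so for the second after the job is handed in, with the robot touching nothing.
Of tower, keep, wall, gate, turret, church only 4 to 6 are there at a start; the rules pass over those that are not, and their reading is None.
At some moment in a run one of tower, keep, wall, gate, turret, church, upper_tray, lid may be knocked a few centimetres aside while the robot is not near it.
It also fails if it takes over 210 s, if anything falls off the work surface, if the arm or the gripper's body presses on something with over 40 N, if the wrist force passes 120 N, or if a joint passes its speed limit or range.

## Working session

There is one attempt and no reset: what is moved stays moved. The work goes in short steps, Python scripts to look and compute and a tool call to move; the robot and the scene stay as the last step left them, time stands still between calls to the robot, and variables do not carry over. Pictures are saved under pics/ and viewed, at most 14 in all, crops included, and the job is handed in when it is done.

Besides the shell and the picture viewer there is one more tool, called after ">>>" as name(argument=value, ...) on one line, values as JSON. servo_tool: Moves the arm, as the interface text tells. Its arguments: {"type":"object","properties":{"increments":{"type":"array"},"force":{"type":"number"}},"required":["increments"]}

```bash
mkdir -p pics; cat > h.py <<'E'
import numpy as np, cv2
from scipy.spatial.transform import Rotation as R
from plant import read_state, read_camera, camera_params
def shot(n,tag):
    p=camera_params(n); im,d=read_camera(n)
    cv2.imwrite(f'pics/{tag}.png',im[:,:,::-1]); np.savez(f'pics/{tag}.npz',im=im,d=d,**{k:np.array(v) for k,v in p.items()})
    return im,d,p
def load(tag):
    z=np.load(f'pics/{tag}.npz'); return z['im'],z['d'],{k:z[k] for k in ('fx','fy','cx','cy','k1','rvec','tvec')}
def cam(p):
    Rm=R.from_rotvec(p['rvec']).as_matrix(); t=np.array(p['tvec']); return Rm,t
def slopes(p,uv):
    uv=np.atleast_2d(np.array(uv,float)); x=(uv-[p['cx'],p['cy']])/[p['fx'],p['fy']]; y=x.copy()
    for _ in range(8): y=x/(1+p['k1']*(y**2).sum(1,keepdims=True))
    return y
def onplane(p,uv,z):
    Rm,t=cam(p); s=slopes(p,uv); d=np.c_[s,np.ones(len(s))]@Rm; c=-Rm.T@t
    return c+d*((z-c[2])/d[:,2])[:,None]
def proj(p,P):
    Rm,t=cam(p); c=np.atleast_2d(P)@Rm.T+t; s=c[:,:2]/c[:,2:]; s=s*(1+p['k1']*(s**2).sum(1,keepdims=True))
    return s*[p['fx'],p['fy']]+[p['cx'],p['cy']]
def cloud(p,d):
    v,u=np.mgrid[0:480,0:640]; s=slopes(p,np.c_[u.ravel(),v.ravel()]); Rm,t=cam(p)
    P=(np.c_[s,np.ones(len(s))]*d.reshape(-1,1)-t)@Rm
    P[d.ravel()==0]=np.nan
    return P.reshape(480,640,3)
E
python3 - <<'E'
from h import *
for n in ('scene','side','wrist'):
    im,d,p=shot(n,n+'0'); print(n,{k:np.round(v,3) for k,v in p.items()}, -cam(p)[0].T@cam(p)[1])
s=read_state(); print(s['t'],s['orientation'],s['opening'])
E
```

```text
scene {'fx': np.float64(527.808), 'fy': np.float64(527.808), 'cx': np.float64(317.677), 'cy': np.float64(241.328), 'k1': np.float64(-0.087), 'rvec': array([ 1.63,  1.8 , -0.83]), 'tvec': array([ 0.023, -0.318,  1.671])} [1.47579129 0.1180423  0.83867712]
side {'fx': np.float64(587.67), 'fy': np.float64(587.67), 'cx': np.float64(312.19), 'cy': np.float64(231.418), 'k1': np.float64(-0.081), 'rvec': array([ 2.165, -0.581,  0.316]), 'tvec': array([-0.472,  0.239,  1.087])} [ 0.02365746 -0.84950256  0.85965868]
wrist {'fx': np.float64(388.061), 'fy': np.float64(388.061), 'cx': np.float64(314.84), 'cy': np.float64(238.029), 'k1': np.float64(-0.036), 'rvec': array([-2.861e+00,  1.000e-03,  3.000e-03]), 'tvec': array([-0.6  , -0.032,  0.393])} [0.60107824 0.07806972 0.38527569]
0.15 [-2.22062017e+00 -2.22067423e+00  1.45738492e-03] 0.09272186448719998
```

View pics/scene0.png

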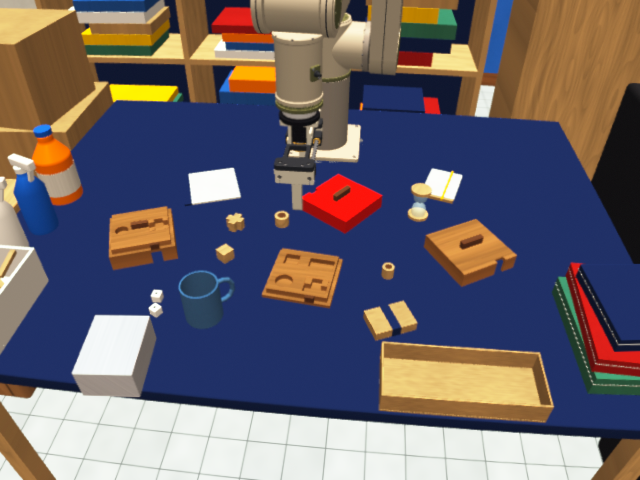

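View pics/side0.png

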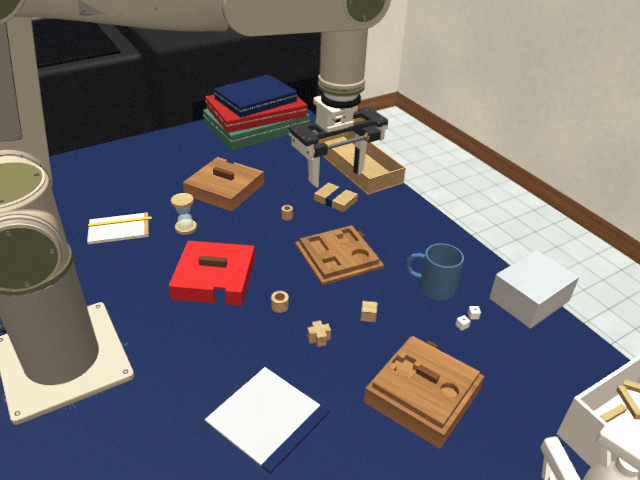

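View pics/wrist0.png

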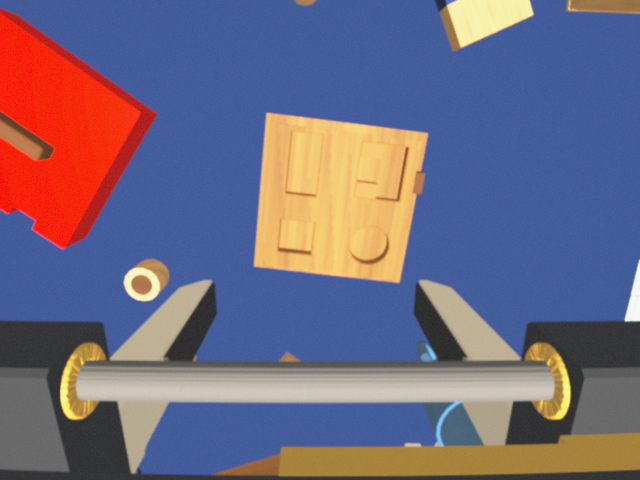

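The scene view shows the base tray at (304,276), the upper tray at (143,235) and the wooden lid at (470,250). The red lid look-alike is at (342,202). The pieces I can see are a larger ring-topped cylinder (282,219), a smaller one (388,270), a plus (235,222) and a square (225,253). I see no wall or gate. The bystanders are the mug, card box, dice and timer.

```bash
cat >> h.py <<'E'
def wood(im):
    h=cv2.cvtColor(im,cv2.COLOR_RGB2HSV); return (h[...,0]>=5)&(h[...,0]<30)&(h[...,1]>50)&(h[...,2]>40)
def tops(tag,zr,z=None,amin=30,box=None,close=3):
    """components whose cloud height lies in zr, re-cast on plane z"""
    im,d,p=load(tag); P=cloud(p,d); m=(P[...,2]>zr[0])&(P[...,2]<zr[1])&(P[...,0]>.25)&(P[...,0]<1.05)&(abs(P[...,1])<.6)
    if box: m&=(P[...,0]>box[0])&(P[...,0]<box[1])&(P[...,1]>box[2])&(P[...,1]<box[3])
    m=cv2.morphologyEx(m.astype(np.uint8),cv2.MORPH_CLOSE,np.ones((close,close)))
    n,l,st,c=cv2.connectedComponentsWithStats(m); out=[]
    for i in range(1,n):
        if st[i,4]<amin: continue
        cs,_=cv2.findContours((l==i).astype(np.uint8),cv2.RETR_EXTERNAL,cv2.CHAIN_APPROX_NONE)
        k=max(cs,key=len)[:,0]; W=onplane(p,k,z if z else np.mean(zr))[:,:2]
        r=cv2.minAreaRect((W*1000).astype(np.float32)); out.append((c[i],np.nanmedian(P[l==i],axis=0),r,k,W))
    return out
E
python3 - <<'E'
from h import *
for tag in ('scene0','side0'):
    for zr,z in (((.022,.034),.028),((.044,.06),.054),((.034,.044),.038),((.014,.024),.022)):
        print(tag,zr)
        for c,P,r,_,_ in tops(tag,zr,z,40): print('  px',c.round(),'med',P.round(3),'rect',np.round(r[0],1),np.round(r[1],1),round(r[2],1))
E
```

```text
scene0 (0.022, 0.034)
  px [341. 200.] med [0.362 0.072 0.034] rect [345.4  71.5] [164.9 169.8] 55.3
  px [418. 208.] med [0.367 0.272 0.029] rect [361.3 273.9] [33.5 42.5] 86.6
  px [281. 216.] med [ 0.43  -0.074  0.025] rect [433.2 -73.4] [38.4 34.2] 20.5
  px [234. 219.] med [ 0.454 -0.19   0.025] rect [ 457.3 -187.4] [44.4 40.1] 26.4
  px [470. 250.] med [0.53  0.385 0.034] rect [507.8 387.5] [165.4 165.1] 31.1
  px [141. 255.] med [ 0.615 -0.378  0.029] rect [ 609.2 -373.8] [ 25.9 153.3] 22.4
  px [224. 250.] med [ 0.574 -0.187  0.026] rect [ 577.4 -187.5] [33.8 33.3] 50.8
  px [388. 267.] med [0.594 0.194 0.025] rect [596.8 194.2] [28.2 27.4] 36.4
  px [ 21. 305.] med [ 0.799 -0.581  0.028] rect [ 789.1 -580.6] [ 14.5 201.9] 89.8
  px [578. 342.] med [0.79  0.571 0.029] rect [746.6 569.6] [278.8  33.1] 7.1
  px [200. 294.] med [ 0.72  -0.207  0.029] rect [ 720.  -205.5] [14.4 42.3] 24.5
  px [227. 295.] med [ 0.717 -0.146  0.024] rect [ 719.3 -144.7] [10.9 30.8] 65.0
  px [205. 316.] med [ 0.785 -0.175  0.028] rect [ 777.8 -181.7] [39.  78.4] 20.9
  px [122. 377.] med [ 0.967 -
[... 8024 characters left out ...]
0.02 ] rect [416.7 -85.6] [24.9 36.7] 46.5
  px [369. 313.] med [ 0.561 -0.199  0.023] rect [ 562.6 -197.5] [25.5 32.3] 44.5
  px [474. 310.] med [ 0.756 -0.298  0.018] rect [ 752.5 -300.6] [22.9 20.6] 60.1
  px [463. 320.] med [ 0.717 -0.308  0.019] rect [ 714.6 -311.1] [22.1 22.6] 0.9
  px [319. 335.] med [ 0.441 -0.202  0.022] rect [ 446.4 -200.1] [38.8 42. ] 73.2
  px [460. 414.] med [ 0.558 -0.475  0.019] rect [ 561.2 -475. ] [127.8   2.7] 21.0
  px [604. 401.] med [ 0.798 -0.587  0.019] rect [ 799.7 -588.1] [70.4  4.8] 0.9
  px [404. 419.] med [ 0.472 -0.435  0.019] rect [ 468.  -431.1] [  9.6 152.8] 21.6
  px [564. 430.] med [ 0.689 -0.59   0.02 ] rect [ 686.6 -590.8] [20.3 10.2] 83.2
```

>>> servo_tool(increments=[{"slide": [-120, -110, 45], "dr": [0, 0, 0], "jaw": 0}, {"slide": [-120, -110, 45], "dr": [0, 0, 0], "jaw": 0}, {"slide": [-120, -110, 45], "dr": [0, 0, 0], "jaw": 0}, {"slide": [-120, -110, 45], "dr": [0, 0, 0], "jaw": 0}, {"slide": [-120, -110, 45], "dr": [0, 0, 0], "jaw": 0}, {"slide": [-120, -110, 45], "dr": [0, 0, 0], "jaw": 0}, {"slide": [-120, -110, 45], "dr": [0, 0, 0], "jaw": 0}])

```text
t: 0.85
tool_pos: [0.4908, -0.1194, 0.3603]
orientation: [2.22, 2.222, 0.001]
force: [0.2, 0.0, 0.2]
opening: 0.093
gripper_force: 0.0
```

```bash
python3 - <<'E'
from h import *
im,d,p=shot('wrist','w1'); s=read_state(); print(s['t'],s['tool_pos'],s['orientation'],s['force'])
print('grasp px',proj(p,[s['tool_pos'][0],s['tool_pos'][1],s['tool_pos'][2]-.167]))
P=cloud(p,d); print('table z', np.nanmedian(P[100:200,250:400,2]))
for tag in ('w1','wrist0'):
  for zr,z in (((.024,.034),.028),((.017,.026),.022),((.046,.06),.054)):
    print(tag,zr)
    for c,P,r,_,_ in tops(tag,zr,z,150): print('  px',c.round(),'med',P.round(3),'rect',np.round(r[0],1),np.round(r[1],1),round(r[2],1))
big=load('scene0')[0][240:290,100:180]; b2=load('side0')[0][375:480,540:640]
cv2.imwrite('pics/c1.png',np.hstack([im[:,:,::-1]]))
E
```

```text
0.9 [ 0.49082079 -0.1192475   0.36030625] [2.21962908e+00 2.22223124e+00 1.04232368e-03] [-1.11262661  0.11674691  0.1171055 ]
grasp px [[311.78700508 317.53974716]]
table z 0.0016696814483644234
w1 (0.024, 0.034)
  px [180.  56.] med [0.392 0.011 0.029] rect [389.5   8.1] [100.7   5. ] 53.9
  px [480.  76.] med [ 0.619 -0.     0.024] rect [623.3  -1.9] [120.3 143.1] 83.1
  px [234. 167.] med [ 0.428 -0.072  0.03 ] rect [427.4 -72.8] [35.  35.5] 89.8
  px [570. 279.] med [ 0.716 -0.167  0.028] rect [ 723.3 -171.8] [30.2 74.9] 4.7
  px [268. 298.] med [ 0.451 -0.186  0.029] rect [ 451.3 -186.7] [42.3 42.5] 29.9
  px [400. 296.] med [ 0.568 -0.185  0.029] rect [ 570.1 -185.2] [30.6 32.1] 51.7
  px [339. 428.] med [ 0.517 -0.327  0.029] rect [ 512.4 -329.4] [153.9  10.9] 21.3
w1 (0.017, 0.026)
  px [183.  57.] med [0.391 0.01  0.021] rect [390.6   8.8] [103.    4.2] 53.7
  px [482.  78.] med [ 0.621 -0.002  0.023] rect [625.1  -1. ] [123.2 147.1] 83.0
  px [566. 280.] med [ 0.717 -0.17   0.023] rect [ 715.3 -179.5] [61.8 29.2] 71.9
  px [393. 283.] med [ 0.561 -0.174  0.021] rect [ 562.
[... 841 characters left out ...]
5 -72.2] [38.2 35.4] 42.6
wrist0 (0.017, 0.026)
  px [483.  17.] med [0.741 0.17  0.023] rect [747.  175.5] [69.6 41.3] 22.3
  px [606.   5.] med [0.848 0.181 0.022] rect [851.3 181.4] [ 4.8 56.2] 89.5
  px [ 96. 128.] med [0.401 0.076 0.022] rect [397.4  80.7] [110.  213.9] 7.9
  px [337. 203.] med [0.622 0.007 0.023] rect [625.7   5.2] [137.  145.7] 83.2
  px [153. 273.] med [ 0.44  -0.061  0.022] rect [434.6 -64.5] [20.3 35.2] 44.6
  px [264. 470.] med [ 0.54  -0.317  0.021] rect [ 535.8 -317.8] [47.2  9.8] 21.4
wrist0 (0.046, 0.06)
  px [ 23. 139.] med [0.355 0.069 0.058] rect [351.8  69.7] [19.6 51. ] 52.7
  px [458. 427.] med [ 0.752 -0.225  0.053] rect [ 750.6 -223.7] [16.1 37.2] 86.7
```

View pics/w1.png

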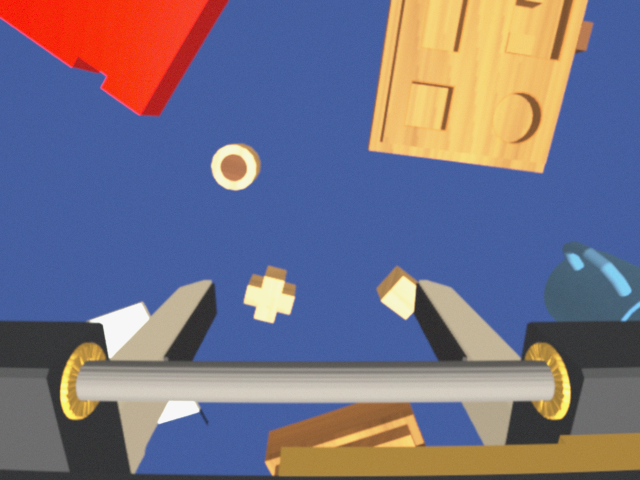

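Wrist view: the tower at (235,167), plus at (270,296), square at (402,293), base tray at the top right with its key at (586,36), and the upper tray at the bottom. I'll take the tower first, since it is the larger cylinder at 36 mm; the 28 mm one at scene (388,270) is the turret.

>>> servo_tool(increments=[{"slide": [46.6, -63.4, 60], "dr": [0, 0, 0], "jaw": 0}, {"slide": [46.6, -63.4, 60], "dr": [0, 0, 0], "jaw": 0}, {"slide": [46.6, -63.4, 100], "dr": [0, 0, 0], "jaw": 0}, {"slide": [46.6, -63.4, 130], "dr": [0, 0, 0], "jaw": 0}, {"slide": [46.6, -63.4, 150], "dr": [0, 0, 0], "jaw": 0}, {"slide": [46.6, -63.4, 157], "dr": [0, 0, 0], "jaw": 0}, {"slide": [46.6, -63.4, 157], "dr": [0, 0, 0], "jaw": 0}, {"slide": [46.6, -63.4, 157], "dr": [0, 0, 0], "jaw": 1}, {"slide": [46.6, -63.4, 157], "dr": [0, 0, 0], "jaw": 1}, {"slide": [46.6, -63.4, 157], "dr": [0, 0, 0], "jaw": 1}, {"slide": [46.6, -63.4, 157], "dr": [0, 0, 0], "jaw": 1}, {"slide": [46.6, -63.4, 157], "dr": [0, 0, 0], "jaw": 1}, {"slide": [46.6, -63.4, 157], "dr": [0, 0, 0], "jaw": 1}, {"slide": [46.6, -63.4, 157], "dr": [0, 0, 0], "jaw": 1}], force=20)

```text
t: 2.3
tool_pos: [0.4266, -0.0734, 0.2028]
orientation: [2.222, 2.221, 0.0]
force: [-0.2, 0.1, -0.1]
opening: 0.0419
gripper_force: 0.0
```

>>> servo_tool(increments=[{"slide": [0, 0, 0], "dr": [0, 0, 0], "jaw": 1}, {"slide": [0, 0, 0], "dr": [0, 0, 0], "jaw": 1}, {"slide": [0, 0, 0], "dr": [0, 0, 0], "jaw": 1}, {"slide": [0, 0, 0], "dr": [0, 0, 0], "jaw": 1}, {"slide": [0, 0, -30], "dr": [0, 0, 0], "jaw": 1}, {"slide": [0, 0, -60], "dr": [0, 0, 0], "jaw": 1}, {"slide": [0, 0, -90], "dr": [0, 0, 0], "jaw": 1}, {"slide": [0, 50, -90], "dr": [0, 0, 0], "jaw": 1}, {"slide": [0, 100, -90], "dr": [0, 0, 0], "jaw": 1}, {"slide": [20, 150, -90], "dr": [0, 0, 0], "jaw": 1}, {"slide": [40, 200, -90], "dr": [0, 0, 0], "jaw": 1}, {"slide": [40, 200, -90], "dr": [0, 0, 0], "jaw": 1}, {"slide": [40, 200, -90], "dr": [0, 0, 0], "jaw": 1}])

```text
t: 3.6
tool_pos: [0.6273, -0.0326, 0.2914]
orientation: [-2.219, -2.222, 0.002]
force: [-0.5, 0.0, -0.4]
opening: 0.0355
gripper_force: 20.0
```

```bash
python3 - <<'E'
from h import *
im,d,p=shot('wrist','w2'); s=read_state(); T=s['tool_pos']; print(s['t'],T,s['orientation'],s['opening'],s['gripper_force'])
print('grasp px',proj(p,[T[0],T[1],T[2]-.167]))
zt=T[2]-.203+.028
P=cloud(p,d); print('held z',zt)
for zr,z in (((zt-.012,zt+.012),zt),((.017,.03),.022)):
    for c,Q,r,_,_ in tops('w2',zr,z,150): print('  px',c.round(),'med',Q.round(3),'rect',np.round(r[0],1),np.round(r[1],1),round(r[2],1))
E
```

```text
3.65 [ 0.62641902 -0.03319196  0.29185748] [-2.21967209e+00 -2.22152965e+00  1.96495030e-03] 0.03510638482928475 20.000020265579224
grasp px [[310.62452686 319.6252079 ]]
held z 0.11685747530658117
  px [315. 302.] med [ 0.628 -0.026  0.118] rect [629.2 -29.7] [63.2 39.6] 22.8
  px [11. 71.] med [0.442 0.08  0.022] rect [441.8  75.9] [48.2 18.3] 78.7
  px [303. 175.] med [0.62  0.012 0.023] rect [625.8   5.6] [136.6 145.8] 83.1
  px [258. 431.] med [ 0.583 -0.182  0.029] rect [ 583.6 -187.9] [31.6 14.2] 77.0
```

View pics/w2.png

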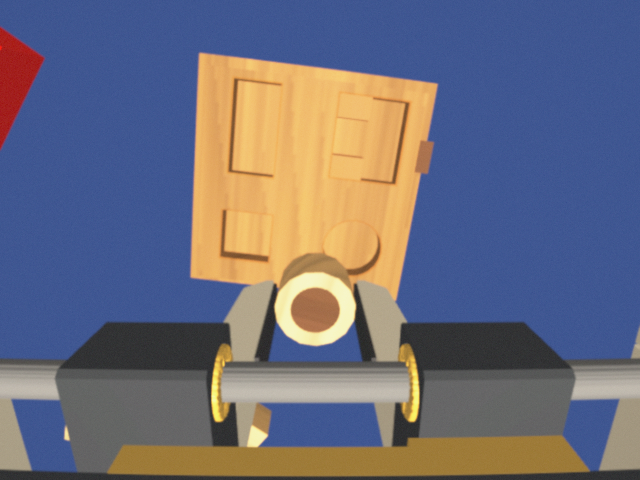

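The wrist view shows the held tower's top at (315,309). The base tray is unobstructed, with the tower pocket at (352,246) and the key at (424,157).

```bash
cat >> h.py <<'E'
def outline(tag,z,seed,mask=None):
    """wood component at seed px -> contour px, min-area rect (mm) cast on plane z"""
    im,d,p=load(tag); m=(wood(im) if mask is None else mask).astype(np.uint8)
    n,l,st,c=cv2.connectedComponentsWithStats(m); i=l[seed[1],seed[0]]
    cs,_=cv2.findContours((l==i).astype(np.uint8),cv2.RETR_EXTERNAL,cv2.CHAIN_APPROX_NONE)
    k=max(cs,key=len)[:,0]; W=onplane(p,k,z)[:,:2]*1000
    return k,W,cv2.minAreaRect(W.astype(np.float32))
E
python3 - <<'E'
from h import *
k,W,r=outline('wrist0',.008,(337,160)); print('base z8',np.round(r[0],1),np.round(r[1],1),r[2])
k,W,r=outline('wrist0',.004,(337,160)); print('base z4',np.round(r[0],1),np.round(r[1],1),r[2])
# pockets: dark-edged shapes; compare predicted pocket positions to picture
im,d,p=load('w2'); s=dict(T=[.62642,-.03319,.29186])
print('expected held top',proj(p,[.62642,-.03319,.1169]))
b=np.array([.6225,.004]); 
im2=im.copy()
a=np.deg2rad(-6.8); Rz=np.array([[np.cos(a),-np.sin(a)],[np.sin(a),np.cos(a)]])
bx=np.array(r[0])/1000
for q in ([68,68],[68,-68],[-68,-68],[-68,68]):
    u=proj(p,np.r_[bx+Rz@np.array(q)/1000,.022])[0]; cv2.circle(im2,tuple(int(v) for v in u.round()),2,(0,0,255),-1)
for (x,y,w,h) in ((-36,-36,33,33),(-36,34,29,57),(36,36,43,51)):
    Q=np.array([[x+i*w/2,y+j*h/2] for i,j in((1,1),(1,-1),(-1,-1),(-1,1))])/1000
    u=proj(p,np.c_[bx+Q@Rz.T,np.full(4,.022)]); cv2.polylines(im2,[u.round().astype(int)],True,(0,255,0),1)
t=np.linspace(0,6.28,40); Q=np.c_[36+19.5*np.cos(t),-36+19.5*np.sin(t)]/1000
u=proj(p,np.c_[bx+Q@Rz.T,np.full(40,.022)]); cv2.polylines(im2,[u.round().astype(int)],True,(0,255,0),1)
cv2.imwrite('pics/c2.png',cv2.resize(im2[40:350,180:450],None,fx=1.9,fy=1.9)[:,:,::-1])
E
```

```text
base z8 [623.6   5.6] [152.9 157. ] 83.11953735351562
base z4 [623.8   4.8] [154.6 158.6] 83.11953735351562
expected held top [[310.85664026 311.0378262 ]]
```

View pics/c2.png

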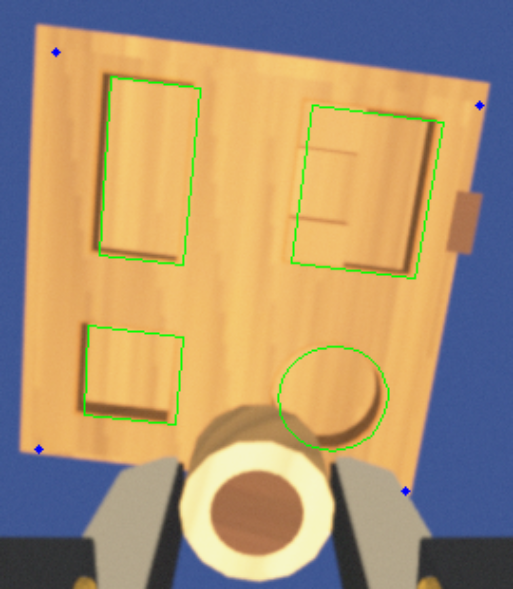

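```bash
cat >> h.py <<'E'
def square(tag,z,half,c0,yaw0,seed,mask=None,key=True,tol=5,it=3):
    """pose (mm,deg) of a square outline of given half side seen from above at plane z"""
    k,W,_=outline(tag,z,seed,mask); c=np.array(c0,float); yaw=yaw0
    for n in range(it):
        a=np.deg2rad(yaw); M=np.array([[np.cos(a),-np.sin(a)],[np.sin(a),np.cos(a)]]); L=(W-c)@M
        t=tol if n else 2.5*tol; off={};ang=[];ns=[]
        for ax in (0,1):
            for sg in (1,-1):
                s=(abs(L[:,ax]-sg*half)<t)&(abs(L[:,1-ax])<half-6)
                if key and ax==0 and sg==1: s&=abs(L[:,1]-30)>18
                q=L[s]; ns.append(len(q))
                if len(q)<25: continue
                vx,vy,x0,y0=cv2.fitLine(q.astype(np.float32),cv2.DIST_HUBER,0,.01,.01).ravel()
                if ax==0: sl=vx/vy; off[ax,sg]=x0-sl*y0; ang.append(-sl)
                else: sl=vy/vx; off[ax,sg]=y0-sl*x0; ang.append(sl)
        d=[np.mean([off[ax,s]-s*half for s in (1,-1) if (ax,s) in off]) for ax in (0,1)]
        c=c+M@np.array(d); yaw+=np.degrees(np.median(ang))
    return c.round(2),round(yaw,2),{k:round(float(v),1) for k,v in off.items()},ns
E
python3 - <<'E'
from h import *
print(square('w2',.008,76,(622,6),-6.9,(310,110)))
print(square('wrist0',.008,76,(622,6),-6.9,(337,160)))
E
```

```text
(array([621.29,   5.56]), np.float32(-6.92), {(0, 1): 76.2, (0, -1): -76.2, (1, 1): 76.5, (1, -1): -76.5}, [144, 206, 218, 107])
(array([621.54,   5.96]), np.float32(-6.86), {(0, 1): 75.9, (0, -1): -75.9, (1, 1): 75.9, (1, -1): -75.9}, [100, 141, 148, 134])
```

>>> servo_tool(increments=[{"slide": [39, -42, 0], "dr": [0, 0, 1.571], "jaw": 1}, {"slide": [39, -42, 0], "dr": [0, 0, 1.571], "jaw": 1}, {"slide": [39, -42, 0], "dr": [0, 0, 1.571], "jaw": 1}, {"slide": [39, -42, 0], "dr": [0, 0, 1.571], "jaw": 1}, {"slide": [39, -42, 0], "dr": [0, 0, 1.571], "jaw": 1}, {"slide": [39, -42, 0], "dr": [0, 0, 1.571], "jaw": 1}, {"slide": [39, -42, 0], "dr": [0, 0, 1.571], "jaw": 1}, {"slide": [39, -42, 0], "dr": [0, 0, 1.571], "jaw": 1}, {"slide": [39, -42, 0], "dr": [0, 0, 1.571], "jaw": 1}, {"slide": [39, -42, 0], "dr": [0, 0, 1.571], "jaw": 1}, {"slide": [39, -42, 0], "dr": [0, 0, 1.571], "jaw": 1}, {"slide": [39, -42, 0], "dr": [0, 0, 1.571], "jaw": 1}, {"slide": [39, -42, 0], "dr": [0, 0, 1.571], "jaw": 1}])

```text
t: 4.95
tool_pos: [0.5838, 0.005, 0.2932]
orientation: [3.141, 0.002, 0.001]
force: [0.2, 0.0, -0.8]
opening: 0.0354
gripper_force: 20.0
```

```bash
python3 - <<'E'
from h import *
im,d,p=shot('wrist','w3'); s=read_state(); T=s['tool_pos']; print(s['t'],T,s['orientation'],s['q'][5])
print('base px',proj(p,[.622,.006,.022]))
u=proj(p,[.605,.006,.022])[0].round().astype(int)
try: print(square('w3',.008,76,(622,6),-6.9,u))
except Exception as e: print(e)
zt=T[2]-.203+.028
print('expected held',proj(p,[T[0],T[1],zt]))
hs=cv2.cvtColor(im,cv2.COLOR_RGB2HSV); 
for tag in('w2','w3'):
    g=load(tag)[0].astype(int); m=((g[...,2]>140)&(g[...,0]>225))[240:360,250:400].astype(np.uint8)
    cs,_=cv2.findContours(m,cv2.RETR_EXTERNAL,cv2.CHAIN_APPROX_NONE); k=max(cs,key=cv2.contourArea); print(tag,'held ell',cv2.fitEllipse(k),'+250,240')
E
```

```text
5.0 [0.58398804 0.00518891 0.29314441] [3.14147008e+00 2.28379985e-03 6.79756065e-04] 1.4904961259823792
base px [[314.85228532 190.05821687]]
(array([621.1,   6.3]), np.float32(-6.91), {(0, 1): 76.6, (0, -1): -76.4, (1, 1): 76.2, (1, -1): -76.2}, [160, 99, 203, 197])
expected held [[316.49986039 309.6411663 ]]
w2 held ell ((64.72041320800781, 68.47833251953125), (71.65088653564453, 78.69378662109375), 90.35049438476562) +250,240
w3 held ell ((64.89513397216797, 68.47965240478516), (71.6957778930664, 78.59817504882812), 89.5008773803711) +250,240
```

Two views a quarter turn apart agree: the base is at (621.2, 5.9) mm, yaw -6.9°, and the camera bias is under 1 mm. Inserting the tower now.

>>> servo_tool(increments=[{"slide": [35, 20, 0], "dr": [0, 0, 0], "jaw": 1}, {"slide": [68, 39.8, 0], "dr": [0, 0, 0], "jaw": 1}, {"slide": [68, 39.8, 30], "dr": [0, 0, 0], "jaw": 1}, {"slide": [68, 39.8, 50], "dr": [0, 0, 0], "jaw": 1}, {"slide": [68, 39.8, 60], "dr": [0, 0, 0], "jaw": 1}, {"slide": [68, 39.8, 60], "dr": [0, 0, 0], "jaw": 1}, {"slide": [68, 39.8, 65], "dr": [0, 0, 0], "jaw": 1}, {"slide": [68, 39.8, 70], "dr": [0, 0, 0], "jaw": 1}, {"slide": [68, 39.8, 74], "dr": [0, 0, 0], "jaw": 1}, {"slide": [68, 39.8, 77], "dr": [0, 0, 0], "jaw": 1}, {"slide": [68, 39.8, 80], "dr": [0, 0, 0], "jaw": 1}, {"slide": [68, 39.8, 81], "dr": [0, 0, 0], "jaw": 1}, {"slide": [68, 39.8, 81], "dr": [0, 0, 0], "jaw": 1}])

```text
t: 6.3
tool_pos: [0.6525, -0.0341, 0.2115]
orientation: [-3.142, 0.0, 0.0]
force: [0.2, -0.5, -0.4]
opening: 0.0354
gripper_force: 20.0
```

>>> servo_tool(increments=[{"slide": [0, 0, 0], "dr": [0, 0, 0], "jaw": 0.4}, {"slide": [0, 0, 0], "dr": [0, 0, 0], "jaw": 0.4}, {"slide": [0, 0, 0], "dr": [0, 0, 0], "jaw": 0.4}, {"slide": [0, 0, -30], "dr": [0, 0, 0], "jaw": 0.3}, {"slide": [0, 0, -70], "dr": [0, 0, 0], "jaw": 0}, {"slide": [-103.6, 179.8, -88], "dr": [0, 0, -0.902], "jaw": 0}, {"slide": [-103.6, 179.8, -88], "dr": [0, 0, -0.902], "jaw": 0}, {"slide": [-103.6, 179.8, -88], "dr": [0, 0, -0.902], "jaw": 0}, {"slide": [-103.6, 179.8, -88], "dr": [0, 0, -0.902], "jaw": 0}, {"slide": [-103.6, 179.8, -88], "dr": [0, 0, -0.902], "jaw": 0}, {"slide": [-103.6, 179.8, -88], "dr": [0, 0, -0.902], "jaw": 0}, {"slide": [-103.6, 179.8, -88], "dr": [0, 0, -0.902], "jaw": 0}, {"slide": [-103.6, 179.8, -88], "dr": [0, 0, -0.902], "jaw": 0}, {"slide": [-103.6, 179.8, -88], "dr": [0, 0, -0.902], "jaw": 0}])

```text
t: 7.7
tool_pos: [0.5492, -0.2135, 0.2997]
orientation: [-2.829, -1.365, -0.0]
force: [-0.0, -0.1, 0.1]
opening: 0.0932
gripper_force: 0.0
```

```bash
cat >> h.py <<'E'
def state(cmd=None):
    s=read_state(); M=R.from_rotvec(s['orientation']).as_matrix(); ps=np.degrees(np.arctan2(M[1,0],M[0,0]))
    print('t',round(s['t'],2),'TCP',(np.array(s['tool_pos'])*1000).round(1),'psi',ps.round(2),'F',np.round(s['force'],1),'op',round(s['opening'],4)); return s
def brightrect(tag,z,near,rad=40,close=0):
    """bright beech top face near world point (mm): min area rect on plane z"""
    im,d,p=load(tag); P=cloud(p,d); g=im.astype(int)
    Q=onplane(p,np.c_[[a.ravel() for a in np.meshgrid(np.arange(640),np.arange(480))]].T,z).reshape(480,640,3)[...,:2]*1000
    m=(np.hypot(*(Q-np.array(near)).transpose(2,0,1))<rad)&(g[...,0]>225)&(g[...,1]>170)
    if close: m=cv2.morphologyEx(m.astype(np.uint8),cv2.MORPH_CLOSE,np.ones((close,close)))>0
    n,l,st,c=cv2.connectedComponentsWithStats(m.astype(np.uint8)); i=1+np.argmax(st[1:,4])
    cs,_=cv2.findContours((l==i).astype(np.uint8),cv2.RETR_EXTERNAL,cv2.CHAIN_APPROX_NONE); k=max(cs,key=len)[:,0]
    W=onplane(p,k,z)[:,:2]*1000; r=cv2.minAreaRect(W.astype(np.float32)); return c[i],r,W
E
python3 - <<'E'
from h import *
im,d,p=shot('wrist','w4'); state()
c,r,W=brightrect('w4',.028,(571,-187)); print(c,r, W.mean(0))
for c,Q,r,_,_ in tops('w4',(.02,.036),.028,150): print('  px',c.round(),'med',Q.round(3),'rect',np.round(r[0],1),np.round(r[1],1),round(r[2],1))
shot('scene','s1')
E
```

```text
t 7.75 TCP [ 549.2 -213.4  299.7] psi 51.56 F [-0.6  0.3 -0.9] op 0.093
[314.53045095 194.990702  ] ((570.9021606445312, -186.28245544433594), (30.583702087402344, 30.071393966674805), 51.48081970214844) [ 571.0693334  -186.20592934]
  px [163.  19.] med [ 0.563 -0.047  0.024] rect [566.8 -52.7] [28.6 65.3] 50.5
  px [500.  41.] med [ 0.716 -0.181  0.027] rect [ 719.1 -186.5] [21.2 77.5] 3.3
  px [611.  25.] med [ 0.777 -0.216  0.028] rect [ 775.3 -217. ] [31.5 15.4] 48.1
  px [630. 147.] med [ 0.756 -0.292  0.021] rect [ 751.5 -288.2] [19.4 14.1] 64.0
  px [314. 195.] med [ 0.571 -0.186  0.03 ] rect [ 570.7 -186.1] [30.6 30.1] 51.5
  px [589. 194.] med [ 0.719 -0.303  0.021] rect [ 715.6 -299.2] [19.4 19.5] 89.7
  px [176. 283.] med [ 0.456 -0.174  0.029] rect [ 456.3 -175.2] [19.  46.9] 77.1
  px [403. 341.] med [ 0.555 -0.312  0.028] rect [ 554.7 -312.1] [42.   9.7] 21.4
  px [342. 424.] med [ 0.474 -0.343  0.028] rect [ 473.5 -343.8] [54.   9.2] 21.1
```

View pics/w4.png

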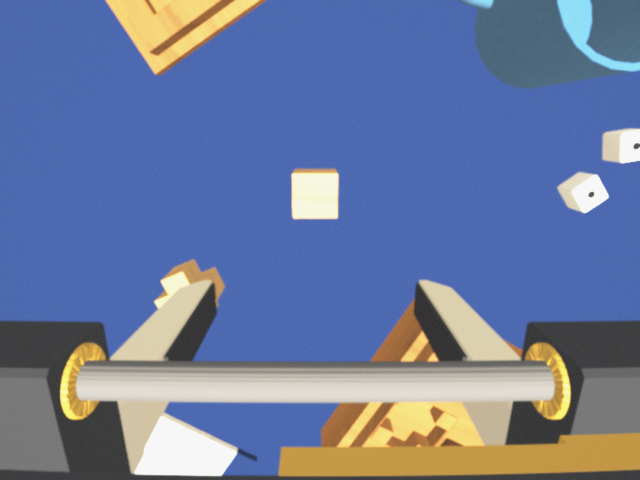

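The keep is square-on at (315,195), measured at (570.9, -186.3). Grasping it and carrying it to its pocket.

>>> servo_tool(increments=[{"slide": [35.3, 0, 20], "dr": [0, 0, 0], "jaw": 0.4}, {"slide": [35.3, 0, 50], "dr": [0, 0, 0], "jaw": 0.4}, {"slide": [35.3, 0, 80], "dr": [0, 0, 0], "jaw": 0.4}, {"slide": [35.3, 0, 95], "dr": [0, 0, 0], "jaw": 0.4}, {"slide": [35.3, 0, 97], "dr": [0, 0, 0], "jaw": 0.5}, {"slide": [35.3, 0, 97], "dr": [0, 0, 0], "jaw": 1}, {"slide": [35.3, 0, 97], "dr": [0, 0, 0], "jaw": 1}, {"slide": [35.3, 0, 97], "dr": [0, 0, 0], "jaw": 1}, {"slide": [35.3, 0, 97], "dr": [0, 0, 0], "jaw": 1}, {"slide": [35.3, 0, 97], "dr": [0, 0, 0], "jaw": 1}, {"slide": [35.3, 0, 97], "dr": [0, 0, 0], "jaw": 1}, {"slide": [35.3, 0, 97], "dr": [0, 0, 0], "jaw": 1}])

```text
t: 9.0
tool_pos: [0.5716, -0.1867, 0.2044]
orientation: [2.826, 1.368, 0.003]
force: [-0.2, -0.9, 7.3]
opening: 0.0301
gripper_force: 20.0
```

>>> servo_tool(increments=[{"slide": [0, 0, -40], "dr": [0, 0, 0], "jaw": 1}, {"slide": [0, 0, -80], "dr": [0, 0, 0], "jaw": 1}, {"slide": [40, -28, -80], "dr": [0, 0, -0.14], "jaw": 1}, {"slide": [75, -52, -80], "dr": [0, 0, -0.28], "jaw": 1}, {"slide": [110, -76, -80], "dr": [0, 0, -0.42], "jaw": 1}, {"slide": [132.5, -91.7, -80], "dr": [0, 0, -0.549], "jaw": 1}, {"slide": [132.5, -91.7, -80], "dr": [0, 0, -0.549], "jaw": 1}, {"slide": [132.5, -91.7, -60], "dr": [0, 0, -0.549], "jaw": 1}, {"slide": [132.5, -91.7, -40], "dr": [0, 0, -0.549], "jaw": 1}, {"slide": [132.5, -91.7, -30], "dr": [0, 0, -0.549], "jaw": 1}, {"slide": [132.5, -91.7, -30], "dr": [0, 0, -0.549], "jaw": 1}])

```text
t: 10.1
tool_pos: [0.5802, -0.026, 0.2309]
orientation: [-2.351, -2.081, 0.004]
force: [-0.8, 0.3, -0.6]
opening: 0.0298
gripper_force: 20.0
```

```bash
python3 - <<'E'
from h import *
im,d,p=shot('wrist','w5'); state()
cv2.imwrite('pics/w5c.png',cv2.resize(im[0:360,130:530][:,:,::-1],None,fx=1.6,fy=1.6))
E
```

```text
t 10.15 TCP [580.8 -26.  232.2] psi 83.05 F [ 0.3 -0.6 -0.8] op 0.0296
```

View pics/w5c.png

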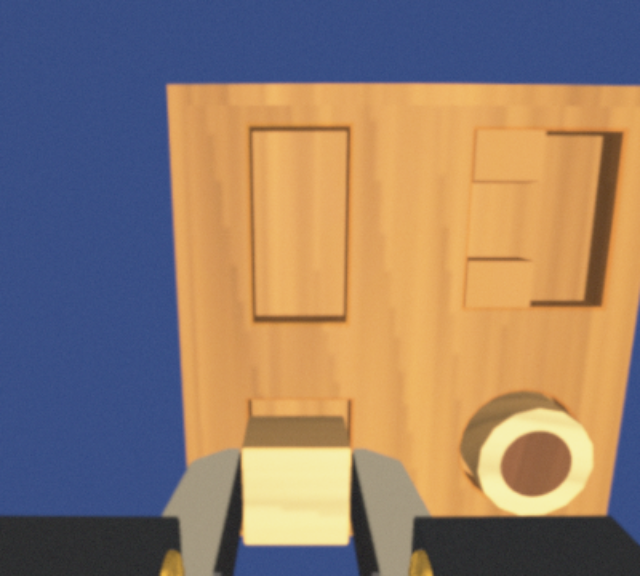

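The keep lines up with its pocket: the pocket edges at crop x 249 and 351 match the piece's 243 to 351. The tower sits in its pocket. Inserting, then going on to the church view.

>>> servo_tool(increments=[{"slide": [0, 0, 5], "dr": [0, 0, 0], "jaw": 1}, {"slide": [0, 0, 10], "dr": [0, 0, 0], "jaw": 1}, {"slide": [0, 0, 14], "dr": [0, 0, 0], "jaw": 1}, {"slide": [0, 0, 18], "dr": [0, 0, 0], "jaw": 1}, {"slide": [0, 0, 20.5], "dr": [0, 0, 0], "jaw": 1}, {"slide": [0, 0, 20.5], "dr": [0, 0, 0], "jaw": 1}])

```text
t: 10.75
tool_pos: [0.5798, -0.0253, 0.2133]
orientation: [-2.348, -2.082, 0.005]
force: [-18.2, 1.7, 19.2]
opening: 0.0346
gripper_force: 21.3
```

>>> servo_tool(increments=[{"slide": [0, 0, 0], "dr": [0, 0, 0], "jaw": 0.5}, {"slide": [0, 0, 0], "dr": [0, 0, 0], "jaw": 0.5}, {"slide": [0, 0, 0], "dr": [0, 0, 0], "jaw": 0.5}, {"slide": [0, 0, -30], "dr": [0, 0, 0], "jaw": 0.4}, {"slide": [0, 0, -70], "dr": [0, 0, 0], "jaw": 0}, {"slide": [-210.2, -114.5, -87.5], "dr": [0, 0, 0.1415], "jaw": 0}, {"slide": [-210.2, -114.5, -87.5], "dr": [0, 0, 0.1415], "jaw": 0}, {"slide": [-210.2, -114.5, -87.5], "dr": [0, 0, 0.1415], "jaw": 0}, {"slide": [-210.2, -114.5, -87.5], "dr": [0, 0, 0.1415], "jaw": 0}, {"slide": [-210.2, -114.5, -87.5], "dr": [0, 0, 0.1415], "jaw": 0}, {"slide": [-210.2, -114.5, -87.5], "dr": [0, 0, 0.1415], "jaw": 0}, {"slide": [-210.2, -114.5, -87.5], "dr": [0, 0, 0.1415], "jaw": 0}])

```text
t: 11.95
tool_pos: [0.4421, -0.2212, 0.3001]
orientation: [2.494, 1.909, 0.001]
force: [0.4, 0.7, -0.4]
opening: 0.0932
gripper_force: 0.0
```

```bash
cat >> h.py <<'E'
def plus(tag,z,near,rad=33):
    """plus-shaped top: centre and arm direction from its 4 outer ends (4th-harmonic of the outline)"""
    c,r,W=brightrect(tag,z,near,rad); 
    im,d,p=load(tag); A=cv2.contourArea(W.astype(np.float32)); M=cv2.moments(W.astype(np.float32)); ctr=np.array([M['m10'],M['m01']])/M['m00']
    D=W-ctr; rr=np.hypot(*D.T); th=np.arctan2(D[:,1],D[:,0]); a=np.degrees(np.angle(np.sum((rr-rr.mean())*np.exp(4j*th)))/4)
    return c,ctr.round(2),a.round(2),r,A
E
python3 - <<'E'
from h import *
im,d,p=shot('wrist','w6'); state(); print(plus('w6',.028,(451,-187)),'(area ~1188)')
im,d,p=load('w6'); b=proj(p,[.451,-.187,.028]); print(b)
E
```

```text
t 12.0 TCP [ 442.5 -220.4  299.9] psi 74.96 F [ 0.3  0.2 -0.4] op 0.0928
(array([313.95444685, 194.37997108]), array([ 451.71, -187.81]), np.float64(-15.2), ((451.568603515625, -187.9312744140625), (41.03984451293945, 41.018741607666016), 30.400283813476562), 1161.1851600736845) (area ~1188)
[[312.59154409 194.11424998]]
```

```bash
python3 - <<'E'
from h import *
shot('scene','s2'); shot('side','d2')
for t in ('s2','d2'):
    im,d,p=load(t); P=cloud(p,d)
    for nm,(x,y) in dict(keep=(.581,-.0255),tower=(.6526,-.0342)).items():
        m=(np.hypot(P[...,0]-x,P[...,1]-y)<.03)&(P[...,2]>.028)
        print(t,nm,m.sum(),np.nanpercentile(P[m][:,2],[50,90,98]).round(4),np.nanmean(P[m],0).round(4))
im,d,p=load('s2'); im2,_,p2=load('d2')
u=proj(p,[.62,0,.03])[0].astype(int); v=proj(p2,[.62,0,.03])[0].astype(int)
f=lambda i,c:cv2.resize(i[c[1]-45:c[1]+45,c[0]-60:c[0]+60],None,fx=4,fy=4,interpolation=3)
cv2.imwrite('pics/c3.png',np.vstack([f(im,u),f(im2,v)])[:600,:,::-1])
cv2.imwrite('pics/c3.png',cv2.resize(np.hstack([f(im,u),f(im2,v)]),(800,300))[:,:,::-1])
E
```

```text
s2 keep 153 [0.0365 0.0431 0.045 ] [ 0.5879 -0.0279  0.0365]
s2 tower 168 [0.0334 0.0352 0.0366] [ 0.6566 -0.0344  0.033 ]
d2 keep 0 nan [nan nan nan]
d2 tower 0 nan [nan nan nan]
  return np.nanmean(a, axis, out=out, keepdims=keepdims)
<stdin>:7: RuntimeWarning: Mean of empty slice
```

View pics/c3.png

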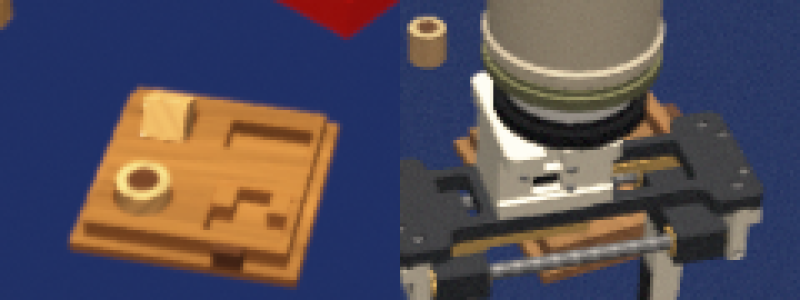

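The keep is caught: it is tilted with its -x side up on the pocket rim (crop (165,115)), while the tower is home. I'll regrip it, lift a little, shift about 1.2 mm in +x and reinsert.

>>> servo_tool(increments=[{"slide": [225, 86, 0], "dr": [0, 0, -0.1415], "jaw": 0.3}, {"slide": [225, 86, 0], "dr": [0, 0, -0.1415], "jaw": 0.3}, {"slide": [225, 86, 0], "dr": [0, 0, -0.1415], "jaw": 0.3}, {"slide": [225, 86, 0], "dr": [0, 0, -0.1415], "jaw": 0.3}, {"slide": [225, 86, 0], "dr": [0, 0, -0.1415], "jaw": 0.3}, {"slide": [225, 86, 0], "dr": [0, 0, -0.1415], "jaw": 0.3}, {"slide": [225, 86, 40], "dr": [0, 0, -0.1415], "jaw": 0.3}, {"slide": [225, 86, 70], "dr": [0, 0, -0.1415], "jaw": 0.3}, {"slide": [225, 86, 83], "dr": [0, 0, -0.1415], "jaw": 0.3}, {"slide": [225, 86, 83], "dr": [0, 0, -0.1415], "jaw": 0.3}, {"slide": [225, 86, 83], "dr": [0, 0, -0.1415], "jaw": 1}, {"slide": [225, 86, 83], "dr": [0, 0, -0.1415], "jaw": 1}, {"slide": [225, 86, 83], "dr": [0, 0, -0.1415], "jaw": 1}, {"slide": [225, 86, 82], "dr": [0, 0, -0.1415], "jaw": 1}, {"slide": [225, 86, 80], "dr": [0, 0, -0.1415], "jaw": 1}, {"slide": [225, 86, 75], "dr": [0, 0, -0.1415], "jaw": 1}, {"slide": [225, 86, 65], "dr": [0, 0, -0.1415], "jaw": 1}, {"slide": [225, 86, 55], "dr": [0, 0, -0.1415], "jaw": 1}, {"slide": [225, 86, 55], "dr": [0, 0, -0.1415], "jaw": 1}], force=15)

```text
t: 14.0
tool_pos: [0.5846, -0.0255, 0.2474]
orientation: [2.348, 2.082, 0.004]
force: [0.1, 0.7, -0.4]
opening: 0.0008
gripper_force: 0.0
```

```bash
python3 - <<'E'
from h import *
im,d,p=shot('wrist','w7'); s=state(); T=np.array(s['tool_pos'])*1000
print(brightrect('w7',T[2]/1000-.175,T[:2],35)[:2])
cv2.imwrite('pics/w7c.png',cv2.resize(im[0:360,130:530][:,:,::-1],None,fx=1.6,fy=1.6))
E
```

```text
t 14.05 TCP [584.2 -25.4 246.4] psi 83.12 F [ 0.4  0.9 -0.3] op 0.0006
(array([334.96757345, 279.08422198]), ((593.3763427734375, -12.32276725769043), (39.898475646972656, 55.61391830444336), 81.74353790283203))
```

View pics/w7c.png

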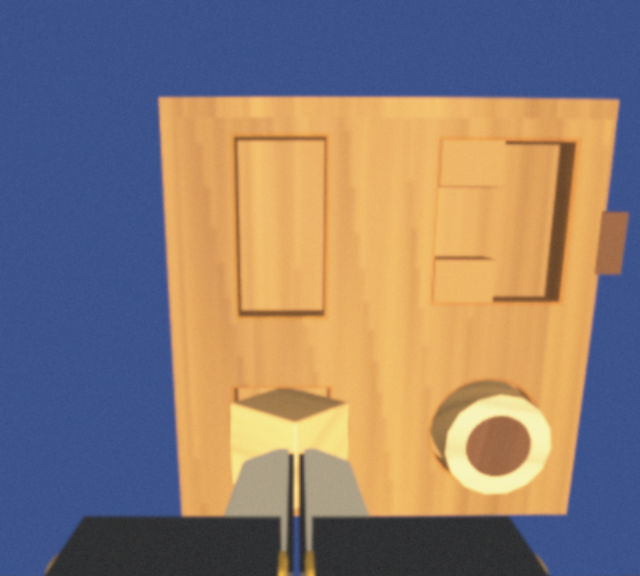

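The jaws slipped off. The keep has rolled 45° in its pocket: it shows a ridge along tray y at crop x≈295, with sloping faces on both sides. I'll measure its tilt and regrip it by its y end faces, then set it flat on the table.

```bash
python3 - <<'E'
from h import *
im,d,p=load('w7'); P=cloud(p,d)*1000
a=np.deg2rad(-6.9); M=np.array([[np.cos(a),-np.sin(a)],[np.sin(a),np.cos(a)]]); L=P.copy(); L[...,:2]=(P[...,:2]-[622,5.9])@M
px=lambda x:int(130+x/1.6); 
for nm,(x0,x1,y0,y1) in dict(left=(236,270,412,450),right=(315,342,415,450)).items():
    q=L[int(y0/1.6):int(y1/1.6),px(x0):px(x1)].reshape(-1,3); q=q[~np.isnan(q[:,0])]; q=q[q[:,2]>24]
    A=np.c_[q[:,:2],np.ones(len(q))]; s=np.linalg.lstsq(A,q[:,2],rcond=None)[0]; print(nm,len(q),'slope deg x,y',np.degrees(np.arctan(s[:2])).round(1),'mean',q.mean(0).round(1))
for u,v in ((295,420),(295,440),(231,404),(348,404),(231,470)):
    print((u,v),onplane(p,[[130+u/1.6,v/1.6]],.03)[0]*1000, L[int(v/1.6),px(u)].round(1))
E
```

```text
left 500 slope deg x,y [40.8 -0.6] mean [-46.1 -29.2  37.7]
right 373 slope deg x,y [-47.8   0.8] mean [-21.4 -29.6  38.4]
(295, 420) [587.07091527 -18.7788648   30.        ] [-31.9 -22.5  46.6]
(295, 440) [586.19162788 -25.99994943  30.        ] [-31.9 -28.2  49.8]
(231, 404) [566.34800235 -10.48051471  30.        ] [-53.2 -22.   32.1]
(348, 404) [605.50465724 -15.2790117   30.        ] [-14.1 -22.7  30.2]
(231, 470) [562.72381215 -34.39754161  30.        ] [-54.2 -46.8  29.7]
```

```bash
python3 - <<'E'
from h import *
for t in ('w5','w7'):
    im,d,p=load(t); u=proj(p,[.622,.045,.022])[0].round().astype(int); print(t,square(t,.008,76,(622,6),-6.9,u), -cam(p)[0].T@cam(p)[1])
# wall pocket rim outline (dark edge) in w7/w5 : outer x of dark strip at mid rows
for t,(r0,r1) in dict(w5=(95,180),w7=(100,185)).items():
    im,d,p=load(t); g=im[...,0].astype(int)
    out=[]
    for v in range(r0,r1,5):
        row=g[v,255:370] ; dk=np.where(row<150)[0]+255
        L=dk[dk<315]; Rr=dk[dk>=315]
        if len(L) and len(Rr): out.append((v,L.min(),Rr.max()))
    print(t,out[:3],out[-2:]); 
    o=np.array(out,float); c=onplane(p,np.c_[(o[:,1]+o[:,2])/2,o[:,0]],.022)*1000
    a=np.deg2rad(-6.9); # tray x of wall pocket = -36, so tray centre along tray x:
    print(' tray-x of pocket mid rel (622,5.9):', ((c[:,:2]-[622,5.9])@np.array([np.cos(a),np.sin(a)])).round(1))
E
```

```text
w5 (array([622.08,   6.43]), np.float32(-6.92), {(0, 1): 76.4, (0, -1): -76.4, (1, 1): 75.5, (1, -1): -76.2}, [186, 246, 286, 81]) [0.59080218 0.05144581 0.21236984]
w7 (array([621.68,   5.7 ]), np.float32(-6.87), {(0, 1): 76.2, (0, -1): -76.2, (1, 1): 76.3, (1, -1): -76.3}, [172, 240, 264, 262]) [0.59522781 0.051991   0.2289162 ]
w5 [] []Traceback (most recent call last):
  File "<stdin>", line 13, in <module>
IndexError: too many indices for array: array is 1-dimensional, but 2 were indexed
```

```bash
python3 - <<'E'
from h import *
for t,T in (('w2',(.62642,-.03319)),('w3',(.58399,.00519)),('w5',(.5808,-.026)),('w7',(.5842,-.0254))):
    im,d,p=load(t); print(t,[proj(p,[T[0],T[1],z])[0].round(1) for z in (.117,.06,.04,.022)], 'cam rot',R.from_rotvec(p['rvec']).as_euler('ZXY',degrees=True).round(2))
im,d,p=load('w5'); k=proj(p,[.58145,-.0254,.022])[0]; print('pocket px',k,' crop',(k-[130,0])*1.6)
im,d,p=load('w7'); k=proj(p,[.58145,-.0254,.022])[0]; print('pocket px',k,' crop',(k-[130,0])*1.6)
E
```

```text
w2 [array([310.9, 311.1]), array([312.1, 266.5]), array([312.3, 255.5]), array([312.6, 247. ])] cam rot [-179.96  -16.08  179.87]
w3 [array([316.5, 308.5]), array([316.2, 264.7]), array([316.1, 253.9]), array([316. , 245.5])] cam rot [9.0050e+01 2.0000e-02 1.6386e+02]
w5 [array([314.6, 403.3]), array([315.2, 313.6]), array([315.3, 294.4]), array([315.4, 280.2])] cam rot [172.7  -15.95 177.75]
w7 [array([308.8, 369.8]), array([310.2, 297.6]), array([310.5, 281.4]), array([310.7, 269.2])] cam rot [172.8 -16.  178.2]
pocket px [316.53306592 278.9942341 ]  crop [298.45290547 446.39077457]
pocket px [305.93547464 269.78383839]  crop [281.49675943 431.65414142]
```

>>> servo_tool(increments=[{"slide": [0, 0, -20], "dr": [0, 0, 0.14], "jaw": 0.3}, {"slide": [0, 0, -20], "dr": [0, 0, 0.29], "jaw": 0.3}, {"slide": [0, 0, -20], "dr": [0, 0, 0.44], "jaw": 0.3}, {"slide": [0, 0, -20], "dr": [0, 0, 0.58], "jaw": 0.3}, {"slide": [0, 0, -20], "dr": [0, 0, 0.72], "jaw": 0.3}, {"slide": [0, 0, -20], "dr": [0, 0, 0.86], "jaw": 0.3}, {"slide": [0, 0, -20], "dr": [0, 0, 1.0], "jaw": 0.3}, {"slide": [0, 0, -20], "dr": [0, 0, 1.15], "jaw": 0.3}, {"slide": [0, 0, -20], "dr": [0, 0, 1.3], "jaw": 0.3}, {"slide": [0, 0, -20], "dr": [0, 0, 1.45], "jaw": 0.3}, {"slide": [0, 0, -20], "dr": [0, 0, 1.571], "jaw": 0.3}, {"slide": [0, 0, -20], "dr": [0, 0, 1.571], "jaw": 0.3}, {"slide": [0, 0, 10], "dr": [0, 0, 1.571], "jaw": 0.3}, {"slide": [0, 0, 25], "dr": [0, 0, 1.571], "jaw": 0.3}, {"slide": [0, 0, 32], "dr": [0, 0, 1.571], "jaw": 0.3}, {"slide": [0, 0, 32], "dr": [0, 0, 1.571], "jaw": 0.3}, {"slide": [0, 0, 32], "dr": [0, 0, 1.571], "jaw": 1}, {"slide": [0, 0, 32], "dr": [0, 0, 1.571], "jaw": 1}, {"slide": [0, 0, 32], "dr": [0, 0, 1.571], "jaw": 1}, {"slide": [0, 0, 32], "dr": [0, 0, 1.571], "jaw": 1}], force=35)

```text
t: 16.05
tool_pos: [0.5838, -0.0254, 0.2135]
orientation: [3.136, -0.188, 0.002]
force: [0.2, -0.0, 1.0]
opening: 0.0376
gripper_force: 0.0
```

>>> servo_tool(increments=[{"slide": [0, 0, 0], "dr": [0, 0, 0], "jaw": 1}, {"slide": [0, 0, 0], "dr": [0, 0, 0], "jaw": 1}, {"slide": [0, 0, 0], "dr": [0, 0, 0], "jaw": 1}, {"slide": [0, 0, -5], "dr": [0, 0, 0], "jaw": 1}, {"slide": [0, 0, -20], "dr": [0, 0, 0], "jaw": 1}, {"slide": [0, 0, -50], "dr": [0, 0, 0], "jaw": 1}, {"slide": [0, 0, -80], "dr": [0, 0, 0], "jaw": 1}, {"slide": [0, 0, -90], "dr": [0, 0, 0], "jaw": 1}, {"slide": [0, 0, -90], "dr": [0, 0, 0], "jaw": 1}])

```text
t: 16.95
tool_pos: [0.5844, -0.0254, 0.3056]
orientation: [3.136, -0.189, 0.008]
force: [-0.8, 0.5, -0.4]
opening: 0.0299
gripper_force: 35.0
```

```bash
python3 - <<'E'
from h import *
im,d,p=shot('wrist','w8'); s=state()
cv2.imwrite('pics/w8c.png',cv2.resize(im[200:400,215:415][:,:,::-1],None,fx=2.5,fy=2.5))
E
```

```text
t 17.0 TCP [583.7 -25.4 303.4] psi -6.88 F [-0.6  0.5 -0.6] op 0.0298
```

View pics/w8c.png

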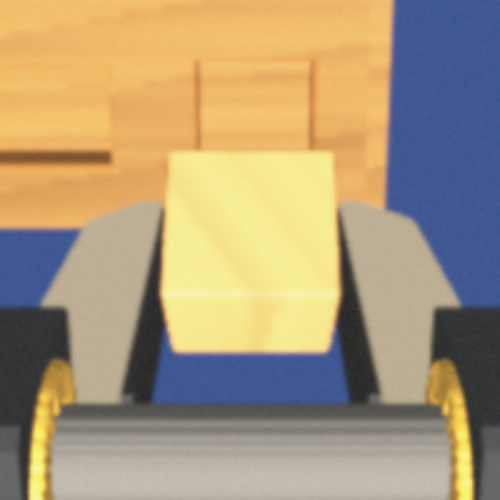

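The held keep shows the -x face with the straight grain seen on its top earlier (lower strip, (250,325)), and a diagonal-grained side towards +x. So the -x face is the top. I'll tilt the tool 41.5° and set it flat at (470, -95).

>>> servo_tool(increments=[{"slide": [17, 40, 0], "dr": [0, -0.1, 0], "jaw": 1}, {"slide": [17, 83, 0], "dr": [0, -0.2, 0], "jaw": 1}, {"slide": [17, 83, 0], "dr": [0, -0.34, 0], "jaw": 1}, {"slide": [17, 83, 30], "dr": [0, -0.48, 0], "jaw": 1}, {"slide": [17, 83, 60], "dr": [0, -0.62, 0], "jaw": 1}, {"slide": [17, 83, 90], "dr": [0, -0.724, 0], "jaw": 1}, {"slide": [17, 83, 110], "dr": [0, -0.724, 0], "jaw": 1}, {"slide": [17, 83, 130], "dr": [0, -0.724, 0], "jaw": 1}, {"slide": [17, 83, 140], "dr": [0, -0.724, 0], "jaw": 1}, {"slide": [17, 83, 146], "dr": [0, -0.724, 0], "jaw": 1}, {"slide": [17, 83, 149], "dr": [0, -0.724, 0], "jaw": 1}, {"slide": [17, 83, 149.5], "dr": [0, -0.724, 0], "jaw": 1}, {"slide": [17, 83, 149.5], "dr": [0, -0.724, 0], "jaw": 1}])

```text
t: 18.3
tool_pos: [0.5909, -0.1099, 0.1546]
orientation: [-2.895, 0.174, 1.093]
force: [-0.9, 0.1, -0.4]
opening: 0.0294
gripper_force: 35.0
```

>>> servo_tool(increments=[{"slide": [0.7, 0, 0.75], "dr": [0, 0, 0], "jaw": 1}, {"slide": [1.3, 0, 1.5], "dr": [0, 0, 0], "jaw": 1}, {"slide": [1.3, 0, 1.5], "dr": [0, 0, 0], "jaw": 1}])

```text
t: 18.6
tool_pos: [0.5908, -0.1099, 0.1521]
orientation: [-2.894, 0.174, 1.094]
force: [1.4, -0.9, 4.1]
opening: 0.0297
gripper_force: 35.0
```

>>> servo_tool(increments=[{"slide": [0, 0, 0], "dr": [0, 0, 0], "jaw": 0.3}, {"slide": [0, 0, 0], "dr": [0, 0, 0], "jaw": 0.3}, {"slide": [0, 0, 0], "dr": [0, 0, 0], "jaw": 0.3}, {"slide": [0, 0, -40], "dr": [0, 0, 0], "jaw": 0.3}, {"slide": [0, 0, -80], "dr": [0, 0, 0], "jaw": 0}, {"slide": [-189, 35, -30.5], "dr": [0, 0.724, 0], "jaw": 0}, {"slide": [-189, 35, -30.5], "dr": [0, 0.724, 0], "jaw": 0}, {"slide": [-189, 35, -30.5], "dr": [0, 0.724, 0], "jaw": 0}, {"slide": [-189, 35, -30.5], "dr": [0, 0.724, 0], "jaw": 0}, {"slide": [-189, 35, -30.5], "dr": [0, 0.724, 0], "jaw": 0}, {"slide": [-189, 35, -30.5], "dr": [0, 0.724, 0], "jaw": 0}, {"slide": [-189, 35, -30.5], "dr": [0, 0.724, 0], "jaw": 0}])

```text
t: 19.8
tool_pos: [0.4643, -0.1299, 0.3002]
orientation: [3.135, -0.19, 0.007]
force: [0.9, -0.1, 0.5]
opening: 0.0929
gripper_force: 0.0
```

>>> servo_tool(increments=[{"slide": [0, 0, 0], "dr": [0, 0, -1.571], "jaw": 0}, {"slide": [0, 0, 0], "dr": [0, 0, -1.571], "jaw": 0}, {"slide": [0, 0, 0], "dr": [0, 0, -1.571], "jaw": 0}, {"slide": [0, 0, 0], "dr": [0, 0, -1.571], "jaw": 0}, {"slide": [0, 0, 0], "dr": [0, 0, -1.571], "jaw": 0}, {"slide": [0, 0, 0], "dr": [0, 0, -1.571], "jaw": 0}, {"slide": [0, 0, 0], "dr": [0, 0, -1.571], "jaw": 0}, {"slide": [0, 0, 0], "dr": [0, 0, -1.571], "jaw": 0}, {"slide": [0, 0, 0], "dr": [0, 0, -1.571], "jaw": 0}, {"slide": [0, 0, 0], "dr": [0, 0, -1.571], "jaw": 0}, {"slide": [0, 0, 0], "dr": [0, 0, -1.571], "jaw": 0}, {"slide": [0, 0, 0], "dr": [0, 0, -1.571], "jaw": 0}])

```text
t: 21.0
tool_pos: [0.4662, -0.1299, 0.2987]
orientation: [-2.347, -2.083, 0.004]
force: [1.0, -0.3, 0.5]
opening: 0.0932
gripper_force: 0.0
```

```bash
cat >> h.py <<'E'
def to(x,y,psi,cx,cy,cpsi):
    """slide x,y (mm) and dr z to go from commanded (cx,cy,cpsi deg) to (x,y,psi)"""
    a=np.deg2rad(cpsi); d=np.array([x-cx,y-cy]); return (d@[np.cos(a),np.sin(a)]).round(1),(d@[np.sin(a),-np.cos(a)]).round(1),np.deg2rad(cpsi-psi).round(4)
E
python3 - <<'E'
from h import *
im,d,p=shot('wrist','w9'); s=state(); 
c,r,W=brightrect('w9',.028,(470,-95)); print(c,r)
P=cloud(p,d); q=P[int(c[1])-14:int(c[1])+14,int(c[0])-14:int(c[0])+14].reshape(-1,3)*1000
A=np.c_[q[:,:2]-q[:,:2].mean(0),np.ones(len(q))]; print(np.linalg.lstsq(A,q[:,2],rcond=None)[0].round(3))
E
```

```text
t 21.05 TCP [ 466.1 -129.9  298.7] psi 83.04 F [0.  0.8 1.2] op 0.0932
[314.49028896 193.46991947] ((470.11236572265625, -94.41851806640625), (29.738088607788086, 30.171865463256836), 83.18477630615234)
 ** On entry to DLASCL parameter number  4 had an illegal value
 ** On entry to DLASCL parameter number  4 had an illegal valueTraceback (most recent call last):
  File "<stdin>", line 5, in <module>
    x, resids, rank, s = _umath_linalg.lstsq(a, b, rcond,
                         ~~~~~~~~~~~~~~~~~~~^^^^^^^^^^^^^
                                             signature=signature)
                                             ^^^^^^^^^^^^^^^^^^^^
    raise LinAlgError("SVD did not converge in Linear Least Squares")
numpy.linalg.LinAlgError: SVD did not converge in Linear Least Squares
```

The keep lies flat and upright at (470.1, -94.4). Regrasping it, with a check of the opening.

>>> servo_tool(increments=[{"slide": [35.8, -0.2, 20], "dr": [0, 0, 0], "jaw": 0.4}, {"slide": [35.8, -0.2, 60], "dr": [0, 0, 0], "jaw": 0.4}, {"slide": [35.8, -0.2, 85], "dr": [0, 0, 0], "jaw": 0.4}, {"slide": [35.8, -0.2, 97], "dr": [0, 0, 0], "jaw": 0.4}, {"slide": [35.8, -0.2, 97], "dr": [0, 0, 0], "jaw": 0.5}, {"slide": [35.8, -0.2, 97], "dr": [0, 0, 0], "jaw": 1}, {"slide": [35.8, -0.2, 97], "dr": [0, 0, 0], "jaw": 1}, {"slide": [35.8, -0.2, 97], "dr": [0, 0, 0], "jaw": 1}, {"slide": [35.8, -0.2, 97], "dr": [0, 0, 0], "jaw": 1}, {"slide": [35.8, -0.2, 97], "dr": [0, 0, 0], "jaw": 1}, {"slide": [35.8, -0.2, 97], "dr": [0, 0, 0], "jaw": 1}, {"slide": [35.8, -0.2, 97], "dr": [0, 0, 0], "jaw": 1}, {"slide": [35.8, -0.2, 97], "dr": [0, 0, 0], "jaw": 1}], force=15)

```text
t: 22.35
tool_pos: [0.4705, -0.0947, 0.2036]
orientation: [2.349, 2.083, 0.002]
force: [-0.8, -0.1, 5.6]
opening: 0.0297
gripper_force: 15.0
```

>>> servo_tool(increments=[{"slide": [0, 0, -40], "dr": [0, 0, 0], "jaw": 1}, {"slide": [0, 0, -70], "dr": [0, 0, 0], "jaw": 1}, {"slide": [27, 34, -70], "dr": [0, 0, 0], "jaw": 1}, {"slide": [54, 68, -70], "dr": [0, 0, 0], "jaw": 1}, {"slide": [81.8, 101.9, -70], "dr": [0, 0, 0], "jaw": 1}, {"slide": [81.8, 101.9, -50], "dr": [0, 0, 0], "jaw": 1}, {"slide": [81.8, 101.9, -35], "dr": [0, 0, 0], "jaw": 1}, {"slide": [81.8, 101.9, -26], "dr": [0, 0, 0], "jaw": 1}, {"slide": [81.8, 101.9, -24], "dr": [0, 0, 0], "jaw": 1}, {"slide": [81.8, 101.9, -24], "dr": [0, 0, 0], "jaw": 1}])

```text
t: 23.35
tool_pos: [0.5801, -0.0259, 0.2261]
orientation: [-2.351, -2.083, 0.001]
force: [-0.3, 0.2, 0.9]
opening: 0.0296
gripper_force: 15.0
```

```bash
python3 - <<'E'
from h import *
im,d,p=shot('wrist','w10'); s=state(); T=np.array(s['tool_pos'])
u=proj(p,[.622,.045,.022])[0].round().astype(int); print(square('w10',.008,76,(622,6),-6.9,u))
for z in (.05,.022): print('plumb',z,proj(p,[T[0],T[1],z]))
print('pocket px from (621.5,6.0):',proj(p,[.5814,-.0253,.022]))
cv2.imwrite('pics/w10c.png',cv2.resize(im[200:360,210:410][:,:,::-1],None,fx=3.5,fy=3.5,interpolation=cv2.INTER_CUBIC))
E
```

```text
t 23.4 TCP [580.4 -25.9 226.6] psi 83.08 F [ 0.   0.4 -1. ] op 0.0297
(array([621.8 ,   5.44]), np.float32(-6.94), {(0, 1): 76.4, (0, -1): -76.3, (1, 1): 75.8, (1, -1): -77.6}, [194, 258, 293, 150])
plumb 0.05 [[313.46322853 308.37421414]]
plumb 0.022 [[313.7351933  283.89187254]]
pocket px from (621.5,6.0): [[315.53468818 282.60506613]]
```

View pics/w10c.png

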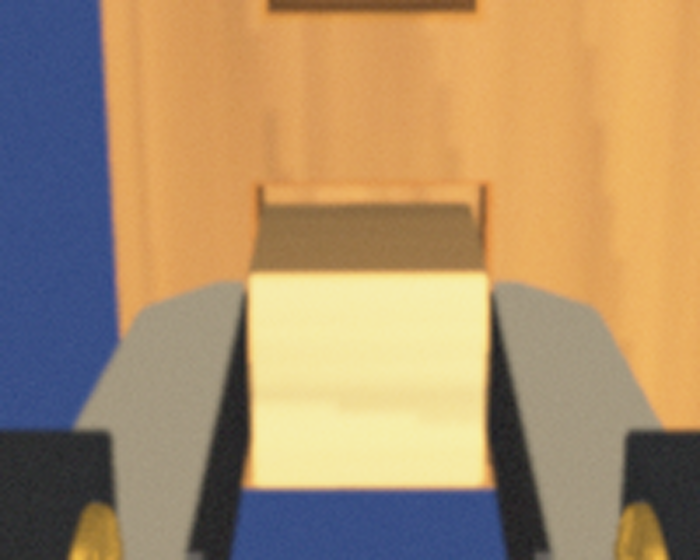

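The held keep shows about 0 mm gap at the left and about 2 mm at the right, with the far gap about 1.2 mm too wide. I'll shift tool x +1.2 and y +1.0, then lower gently.

>>> servo_tool(increments=[{"slide": [1.2, 1.0, 0], "dr": [0, 0, 0], "jaw": 1}, {"slide": [1.2, 1.0, 0], "dr": [0, 0, 0], "jaw": 1}, {"slide": [1.2, 1.0, 2], "dr": [0, 0, 0], "jaw": 1}, {"slide": [1.2, 1.0, 4], "dr": [0, 0, 0], "jaw": 1}, {"slide": [1.2, 1.0, 6], "dr": [0, 0, 0], "jaw": 1}, {"slide": [1.2, 1.0, 6], "dr": [0, 0, 0], "jaw": 1}])

```text
t: 24.0
tool_pos: [0.5817, -0.0243, 0.2198]
orientation: [-2.35, -2.084, 0.001]
force: [0.1, -0.1, -0.6]
opening: 0.0299
gripper_force: 15.0
```

In: the piece bottom is at z≈18 with no force. Continuing down.

>>> servo_tool(increments=[{"slide": [0, 0, 3], "dr": [0, 0, 0], "jaw": 1}, {"slide": [0, 0, 6], "dr": [0, 0, 0], "jaw": 1}, {"slide": [0, 0, 8], "dr": [0, 0, 0], "jaw": 1}, {"slide": [0, 0, 9], "dr": [0, 0, 0], "jaw": 1}, {"slide": [0, 0, 9], "dr": [0, 0, 0], "jaw": 1}])

```text
t: 24.5
tool_pos: [0.5818, -0.0243, 0.2116]
orientation: [-2.35, -2.084, 0.001]
force: [-2.7, 0.4, 5.5]
opening: 0.0297
gripper_force: 15.0
```

>>> servo_tool(increments=[{"slide": [0, 0, 0], "dr": [0, 0, 0], "jaw": 0.5}, {"slide": [0, 0, 0], "dr": [0, 0, 0], "jaw": 0.5}, {"slide": [0, 0, 0], "dr": [0, 0, 0], "jaw": 0.5}, {"slide": [0, 0, -30], "dr": [0, 0, 0], "jaw": 0.3}, {"slide": [0, 0, -60], "dr": [0, 0, 0], "jaw": 0.2}, {"slide": [-177.9, -110, -60], "dr": [0, 0, 0.1454], "jaw": 0.2}, {"slide": [-177.9, -110, -60], "dr": [0, 0, 0.1454], "jaw": 0.2}, {"slide": [-177.9, -110, -60], "dr": [0, 0, 0.1454], "jaw": 0.2}, {"slide": [-177.9, -110, -60], "dr": [0, 0, 0.1454], "jaw": 0.2}, {"slide": [-177.9, -110, -60], "dr": [0, 0, 0.1454], "jaw": 0.2}, {"slide": [-177.9, -110, -60], "dr": [0, 0, 0.1454], "jaw": 0.2}])

```text
t: 25.6
tool_pos: [0.4506, -0.189, 0.2714]
orientation: [2.499, 1.904, 0.0]
force: [-0.3, 0.8, -0.4]
opening: 0.0742
gripper_force: 0.0
```

```bash
python3 - <<'E'
from h import *
im,d,p=shot('wrist','w11'); s=state(); T=np.array(s['tool_pos'])
try: print(plus('w11',.028,(451.7,-187.8)))
except Exception as e: print(e)
shot('side','d3'); shot('scene','s3')
for t in ('s3','d3'):
    im,d,p=load(t); P=cloud(p,d)
    for nm,(x,y) in dict(keep=(.582,-.0245),tower=(.6526,-.0342)).items():
        m=(np.hypot(P[...,0]-x,P[...,1]-y)<.03)&(P[...,2]>.028)
        if m.sum(): print(t,nm,m.sum(),np.nanpercentile(P[m][:,2],[50,90,98]).round(4))
# upper tray features in the side view
im,d,p=load('side0'); print('plus pocket',onplane(p,[[403,366]],.054),'round',onplane(p,[[449,391]],.054),'key',onplane(p,[[432,346]],.05))
for zr,z in (((.046,.06),.054),):
    for c,Q,r,_,_ in tops('d3',zr,z,300,(.4,.7,-.55,-.25)): print('upper top',c.round(),r)
E
```

```text
t 25.65 TCP [ 451.4 -188.   271.5] psi 74.68 F [-0.2  0.1 -0.2] op 0.0741
(array([314.67103581, 256.52621483]), array([ 451.73, -188.02]), np.float64(-15.56), ((451.61395263671875, -188.18716430664062), (41.665340423583984, 41.19969177246094), 30.109130859375), 1186.6534772026353)
s3 keep 135 [0.0329 0.0353 0.0363]
s3 tower 167 [0.0333 0.0355 0.0368]
d3 tower 1 [0.0352 0.0352 0.0352]
plus pocket [[ 0.51756493 -0.36238205  0.054     ]] round [[ 0.55218928 -0.44508941  0.054     ]] key [[ 0.59491096 -0.34944175  0.05      ]]
upper top [427. 380.] ((540.5962524414062, -401.49664306640625), (151.21958923339844, 138.14414978027344), 21.569740295410156)
```

The tower and keep are at equal height, so both are home. Grasping the church, then viewing the upper tray, which is at about (541, -401) with yaw ≈21.6° from the key and pocket positions.

>>> servo_tool(increments=[{"slide": [0, -0.1, 30], "dr": [0, 0, 0], "jaw": 0.3}, {"slide": [0, -0.1, 55], "dr": [0, 0, 0], "jaw": 0.3}, {"slide": [0, -0.1, 68], "dr": [0, 0, 0], "jaw": 0.3}, {"slide": [0, -0.1, 68], "dr": [0, 0, 0], "jaw": 0.3}, {"slide": [0, -0.1, 68], "dr": [0, 0, 0], "jaw": 1}, {"slide": [0, -0.1, 68], "dr": [0, 0, 0], "jaw": 1}, {"slide": [0, -0.1, 68], "dr": [0, 0, 0], "jaw": 1}, {"slide": [0, -0.1, 68], "dr": [0, 0, 0], "jaw": 1}, {"slide": [0, -0.1, 68], "dr": [0, 0, 0], "jaw": 1}, {"slide": [0, -0.1, 68], "dr": [0, 0, 0], "jaw": 1}, {"slide": [0, -0.1, 68], "dr": [0, 0, 0], "jaw": 1}])

```text
t: 26.85
tool_pos: [0.4518, -0.1881, 0.2045]
orientation: [2.495, 1.907, 0.002]
force: [-0.4, 1.6, 6.2]
opening: 0.042
gripper_force: 15.0
```

>>> servo_tool(increments=[{"slide": [0, 0, -50], "dr": [0, 0, 0], "jaw": 1}, {"slide": [0, 0, -100], "dr": [0, 0, -0.1], "jaw": 1}, {"slide": [-40, 31, -127], "dr": [0, 0, -0.2], "jaw": 1}, {"slide": [-80, 62, -127], "dr": [0, 0, -0.3], "jaw": 1}, {"slide": [-120, 93, -127], "dr": [0, 0, -0.44], "jaw": 1}, {"slide": [-160, 124, -127], "dr": [0, 0, -0.58], "jaw": 1}, {"slide": [-195, 151, -127], "dr": [0, 0, -0.642], "jaw": 1}, {"slide": [-218.5, 169.1, -127], "dr": [0, 0, -0.642], "jaw": 1}, {"slide": [-218.5, 169.1, -127], "dr": [0, 0, -0.642], "jaw": 1}, {"slide": [-218.5, 169.1, -127], "dr": [0, 0, -0.642], "jaw": 1}])

```text
t: 27.85
tool_pos: [0.5569, -0.4435, 0.3291]
orientation: [-1.767, -2.595, -0.001]
force: [0.3, 0.6, -0.2]
opening: 0.0419
gripper_force: 15.0
```

```bash
cat >> h.py <<'E'
def woodz(tag,zmin,zmax):
    im,d,p=load(tag); P=cloud(p,d); return wood(im)&(P[...,2]>zmin)&(P[...,2]<zmax)
E
python3 - <<'E'
from h import *
im,d,p=shot('wrist','w12'); s=state(); T=np.array(s['tool_pos'])
u=proj(p,[.541-.0,-.4015,.06])[0]; print(u)
m=woodz('w12',.0,.09)
for i in range(2):
  u=proj(p,[.541+.05*.93,-.4015+.05*.368,.054])[0].round().astype(int)
print(u,m[u[1],u[0]],square('w12',.040,76,(541,-401.5),21.6,u,mask=m))
E
```

```text
t 27.9 TCP [ 556.9 -442.7  329.7] psi 111.56 F [ 0.1  0.5 -0.8] op 0.0419
[313.92711707 179.61130751]
[390 178] True (array([ 541.28, -398.42]), np.float32(21.53), {(0, 1): 76.2, (0, -1): -76.2, (1, 1): 75.8, (1, -1): -75.8}, [148, 203, 217, 150])
```

>>> servo_tool(increments=[{"slide": [45, 0.6, 0], "dr": [0, 0, 0], "jaw": 1}, {"slide": [91.5, 1.2, 0], "dr": [0, 0, 0], "jaw": 1}, {"slide": [91.5, 1.2, 30], "dr": [0, 0, 0], "jaw": 1}, {"slide": [91.5, 1.2, 55], "dr": [0, 0, 0], "jaw": 1}, {"slide": [91.5, 1.2, 69], "dr": [0, 0, 0], "jaw": 1}, {"slide": [91.5, 1.2, 69], "dr": [0, 0, 0], "jaw": 1}, {"slide": [91.5, 1.2, 69], "dr": [0, 0, 0], "jaw": 1}])

```text
t: 28.6
tool_pos: [0.5248, -0.3573, 0.2623]
orientation: [1.766, 2.598, 0.0]
force: [-0.6, -0.8, -0.7]
opening: 0.0418
gripper_force: 15.0
```

```bash
python3 - <<'E'
from h import *
im,d,p=shot('wrist','w13'); s=state(); T=np.array(s['tool_pos'])
cv2.imwrite('pics/w13c.png',cv2.resize(im[170:350,190:440][:,:,::-1],None,fx=3.2,fy=3.2,interpolation=cv2.INTER_CUBIC))
E
```

```text
t 28.65 TCP [ 525.  -357.6  262.8] psi 111.58 F [-0.3  1.2 -0.2] op 0.0417
```

View pics/w13c.png

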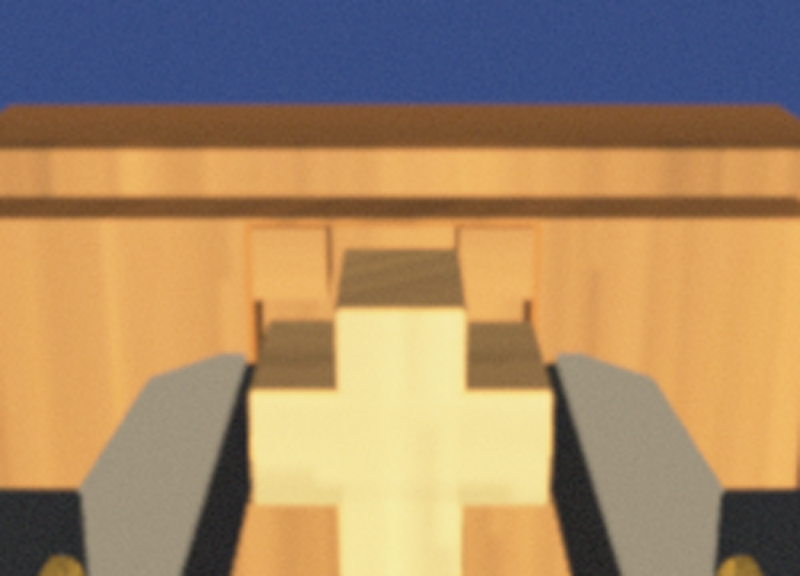

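The held plus sits about 1.1 mm too far right of its pocket (pocket centre column 395, piece 402) and about 1.1 mm too far from the camera. Correcting and lowering in steps.

>>> servo_tool(increments=[{"slide": [1.1, -1.1, 0], "dr": [0, 0, 0], "jaw": 1}, {"slide": [1.1, -1.1, 2], "dr": [0, 0, 0], "jaw": 1}, {"slide": [1.1, -1.1, 4], "dr": [0, 0, 0], "jaw": 1}, {"slide": [1.1, -1.1, 6], "dr": [0, 0, 0], "jaw": 1}, {"slide": [1.1, -1.1, 8], "dr": [0, 0, 0], "jaw": 1}, {"slide": [1.1, -1.1, 8], "dr": [0, 0, 0], "jaw": 1}])

```text
t: 29.25
tool_pos: [0.523, -0.3567, 0.2527]
orientation: [-1.766, -2.597, -0.0]
force: [0.3, 0.5, -0.3]
opening: 0.0421
gripper_force: 15.0
```

>>> servo_tool(increments=[{"slide": [0, 0, 3], "dr": [0, 0, 0], "jaw": 1}, {"slide": [0, 0, 6], "dr": [0, 0, 0], "jaw": 1}, {"slide": [0, 0, 8], "dr": [0, 0, 0], "jaw": 1}, {"slide": [0, 0, 9], "dr": [0, 0, 0], "jaw": 1}, {"slide": [0, 0, 10], "dr": [0, 0, 0], "jaw": 1}, {"slide": [0, 0, 10], "dr": [0, 0, 0], "jaw": 1}])

```text
t: 29.85
tool_pos: [0.5234, -0.3569, 0.2443]
orientation: [1.766, 2.598, -0.0]
force: [-2.2, 2.2, 5.6]
opening: 0.0416
gripper_force: 15.0
```

>>> servo_tool(increments=[{"slide": [0, 0, 0], "dr": [0, 0, 0], "jaw": 0.3}, {"slide": [0, 0, 0], "dr": [0, 0, 0], "jaw": 0.3}, {"slide": [0, 0, 0], "dr": [0, 0, 0], "jaw": 0.3}, {"slide": [0, 0, -40], "dr": [0, 0, 0], "jaw": 0.2}, {"slide": [0, 0, -80], "dr": [0, 0, 0], "jaw": 0}, {"slide": [450.1, 254.2, -58], "dr": [0, 0, 0.3766], "jaw": 0}, {"slide": [450.1, 254.2, -58], "dr": [0, 0, 0.3766], "jaw": 0}, {"slide": [450.1, 254.2, -58], "dr": [0, 0, 0.3766], "jaw": 0}, {"slide": [450.1, 254.2, -58], "dr": [0, 0, 0.3766], "jaw": 0}, {"slide": [450.1, 254.2, -58], "dr": [0, 0, 0.3766], "jaw": 0}, {"slide": [450.1, 254.2, -58], "dr": [0, 0, 0.3766], "jaw": 0}, {"slide": [450.1, 254.2, -58], "dr": [0, 0, 0.3766], "jaw": 0}, {"slide": [450.1, 254.2, -58], "dr": [0, 0, 0.3766], "jaw": 0}, {"slide": [450.1, 254.2, -58], "dr": [0, 0, 0.3766], "jaw": 0}, {"slide": [450.1, 254.2, -58], "dr": [0, 0, 0.3766], "jaw": 0}, {"slide": [450.1, 254.2, -58], "dr": [0, 0, 0.3766], "jaw": 0}, {"slide": [450.1, 254.2, -58], "dr": [0, 0, 0.3766], "jaw": 0}, {"slide": [450.1, 254.2, -58], "dr": [0, 0, 0.3766], "jaw": 0}])

```text
t: 31.65
tool_pos: [0.594, 0.1549, 0.301]
orientation: [2.22, 2.222, -0.002]
force: [0.1, -1.0, -0.3]
opening: 0.0932
gripper_force: 0.0
```

```bash
python3 - <<'E'
from h import *
im,d,p=shot('wrist','w14'); s=state(); T=np.array(s['tool_pos'])*1000
c,r,W=brightrect('w14',.028,(594.5,190)); print(c,r,cv2.minEnclosingCircle(W.astype(np.float32)))
print('slide',to(r[0][0],r[0][1],111.58,594.5,155,90))
shot('side','d4'); im,d,p=load('d4'); P=cloud(p,d)
m=(np.hypot(P[...,0]-.5237,P[...,1]+.3569)<.012)&(P[...,2]>.045); print('church top',m.sum(),np.nanpercentile(P[m][:,2],[10,50,90]).round(4))
for c,Q,r,_,_ in tops('d4',(.046,.062),.054,300,(.4,.7,-.55,-.25)): print('upper top',c.round(),r)
E
```

```text
t 31.7 TCP [594.  154.2 301.1] psi 89.97 F [ 0.8 -0.7  0.5] op 0.0929
[309.46646647 184.02002002] ((591.3982543945312, 195.76361083984375), (26.996706008911133, 27.01055908203125), 89.9951171875) ((591.5728759765625, 195.89404296875), 14.049898147583008)
slide (np.float64(40.8), np.float64(-3.1), np.float64(-0.3766))
church top 118 [0.0648 0.0666 0.0682]
upper top [427. 381.] ((540.352294921875, -401.6068420410156), (151.47332763671875, 138.38693237304688), 21.362361907958984)
```

>>> servo_tool(increments=[{"slide": [40.8, -3.1, 30], "dr": [0, 0, 0], "jaw": 0.4}, {"slide": [40.8, -3.1, 65], "dr": [0, 0, 0], "jaw": 0.4}, {"slide": [40.8, -3.1, 90], "dr": [0, 0, 0], "jaw": 0.4}, {"slide": [40.8, -3.1, 98], "dr": [0, 0, 0], "jaw": 0.4}, {"slide": [40.8, -3.1, 98], "dr": [0, 0, 0], "jaw": 0.5}, {"slide": [40.8, -3.1, 98], "dr": [0, 0, 0], "jaw": 1}, {"slide": [40.8, -3.1, 98], "dr": [0, 0, 0], "jaw": 1}, {"slide": [40.8, -3.1, 98], "dr": [0, 0, 0], "jaw": 1}, {"slide": [40.8, -3.1, 98], "dr": [0, 0, 0], "jaw": 1}, {"slide": [40.8, -3.1, 98], "dr": [0, 0, 0], "jaw": 1}, {"slide": [40.8, -3.1, 98], "dr": [0, 0, 0], "jaw": 1}, {"slide": [40.8, -3.1, 98], "dr": [0, 0, 0], "jaw": 1}, {"slide": [40.8, -3.1, 98], "dr": [0, 0, 0], "jaw": 1}], force=20)

```text
t: 33.05
tool_pos: [0.5915, 0.1962, 0.2046]
orientation: [2.22, 2.221, 0.002]
force: [-0.3, -2.1, 6.8]
opening: 0.0277
gripper_force: 20.0
```

>>> servo_tool(increments=[{"slide": [0, 0, -40], "dr": [0, 0, 0], "jaw": 1}, {"slide": [0, 0, -85], "dr": [0, 0, 0], "jaw": 1}, {"slide": [-40, -2, -127], "dr": [0, 0, -0.03], "jaw": 1}, {"slide": [-90, -5, -127], "dr": [0, 0, -0.06], "jaw": 1}, {"slide": [-140, -8, -127], "dr": [0, 0, -0.09], "jaw": 1}, {"slide": [-190, -11, -127], "dr": [0, 0, -0.12], "jaw": 1}, {"slide": [-240, -14, -127], "dr": [0, 0, -0.15], "jaw": 1}, {"slide": [-290, -17, -127], "dr": [0, 0, -0.18], "jaw": 1}, {"slide": [-340, -20, -127], "dr": [0, 0, -0.21], "jaw": 1}, {"slide": [-390, -23, -127], "dr": [0, 0, -0.24], "jaw": 1}, {"slide": [-440, -26, -127], "dr": [0, 0, -0.27], "jaw": 1}, {"slide": [-490, -29, -127], "dr": [0, 0, -0.3], "jaw": 1}, {"slide": [-540, -32, -127], "dr": [0, 0, -0.33], "jaw": 1}, {"slide": [-590, -35, -127], "dr": [0, 0, -0.36], "jaw": 1}, {"slide": [-620, -35.4, -127], "dr": [0, 0, -0.3766], "jaw": 1}, {"slide": [-634.6, -35.4, -110], "dr": [0, 0, -0.3766], "jaw": 1}, {"slide": [-634.6, -35.4, -80], "dr": [0, 0, -0.3766], "jaw": 1}, {"slide": [-634.6, -35.4, -62], "dr": [0, 0, -0.3766], "jaw": 1}, {"slide": [-634.6, -35.4, -58], "dr": [0, 0, -0.3766], "jaw": 1}, {"slide": [-634.6, -35.4, -58], "dr": [0, 0, -0.3766], "jaw": 1}])

```text
t: 35.05
tool_pos: [0.5556, -0.4378, 0.2607]
orientation: [-1.764, -2.597, -0.0]
force: [-0.6, -0.1, -0.2]
opening: 0.0276
gripper_force: 20.0
```

```bash
python3 - <<'E'
from h import *
im,d,p=shot('wrist','w15'); s=state(); T=np.array(s['tool_pos'])
u=proj(p,[.541+.05*.93,-.4+.05*.368,.054])[0].round().astype(int); m=woodz('w15',.0,.06)
try: print(square('w15',.040,76,(541,-399),21.5,u,mask=m))
except Exception as e: print('sq',e)
# held top
z=T[2]-.175
c,r,W=brightrect('w15',z,T[:2]*1000,26); print('held',c,r,'expect',proj(p,[T[0],T[1],z]))
# dark rib rect at z 69
g=im.astype(int); m=(g.sum(2)<230)&(g[...,0]>g[...,2]+10); u=proj(p,[.5405,-.3985,.069])[0]; print('rib expected px',u)
n,l,st,c=cv2.connectedComponentsWithStats(m.astype(np.uint8)); 
for i in range(1,n):
    if st[i,4]>150: print(st[i],c[i].round(1))
cv2.imwrite('pics/w15c.png',cv2.resize(im[170:350,190:440][:,:,::-1],None,fx=3.2,fy=3.2,interpolation=cv2.INTER_CUBIC))
E
```

```text
t 35.1 TCP [ 555.9 -438.   261.9] psi 111.62 F [0.1 0.1 0.5] op 0.0272
(array([ 540.69, -396.89]), np.float32(21.57), {(0, 1): 76.4, (0, -1): -76.4, (1, 1): 74.0, (1, -1): -74.0}, [191, 263, 292, 88])
held [314.83490566 308.29540094] ((556.5249633789062, -437.1559143066406), (26.077253341674805, 26.171756744384766), 21.606164932250977) expect [[312.48735833 310.74121621]]
rib expected px [313.05292013 208.03691009]
[141 472 426   5 444] [354.7 475.3]
```

>>> servo_tool(increments=[{"slide": [-0.4, 0, 2], "dr": [0, 0, 0], "jaw": 1}, {"slide": [-0.4, 0, 4], "dr": [0, 0, 0], "jaw": 1}, {"slide": [-0.4, 0, 6], "dr": [0, 0, 0], "jaw": 1}, {"slide": [-0.4, 0, 8], "dr": [0, 0, 0], "jaw": 1}, {"slide": [-0.4, 0, 8], "dr": [0, 0, 0], "jaw": 1}])

```text
t: 35.6
tool_pos: [0.5556, -0.4388, 0.2529]
orientation: [-1.766, -2.597, -0.0]
force: [-0.0, -0.0, -0.8]
opening: 0.0273
gripper_force: 20.0
```

>>> servo_tool(increments=[{"slide": [0, 0, 3], "dr": [0, 0, 0], "jaw": 1}, {"slide": [0, 0, 6], "dr": [0, 0, 0], "jaw": 1}, {"slide": [0, 0, 8], "dr": [0, 0, 0], "jaw": 1}, {"slide": [0, 0, 9], "dr": [0, 0, 0], "jaw": 1}, {"slide": [0, 0, 10], "dr": [0, 0, 0], "jaw": 1}, {"slide": [0, 0, 10], "dr": [0, 0, 0], "jaw": 1}])

```text
t: 36.2
tool_pos: [0.5557, -0.4391, 0.2446]
orientation: [1.766, 2.598, -0.0]
force: [-3.3, 2.4, 8.3]
opening: 0.0272
gripper_force: 20.0
```

>>> servo_tool(increments=[{"slide": [0, 0, 0], "dr": [0, 0, 0], "jaw": 0.5}, {"slide": [0, 0, 0], "dr": [0, 0, 0], "jaw": 0.5}, {"slide": [0, 0, 0], "dr": [0, 0, 0], "jaw": 0.5}, {"slide": [0, 0, -40], "dr": [0, 0, 0], "jaw": 0.4}, {"slide": [0, 0, -87], "dr": [0, 0, 0], "jaw": 0.4}, {"slide": [0, 0, -87], "dr": [0, 0, 0], "jaw": 0.4}, {"slide": [0, 0, -87], "dr": [0, 0, 0], "jaw": 0.4}])

```text
t: 36.9
tool_pos: [0.5562, -0.4394, 0.3327]
orientation: [1.764, 2.595, -0.001]
force: [0.1, 0.2, 0.0]
opening: 0.0556
gripper_force: 0.0
```

```bash
python3 - <<'E'
from h import *
im,d,p=shot('wrist','w16'); s=state(); T=np.array(s['tool_pos'])
u=proj(p,[.541+.05*.93,-.398+.05*.368,.054])[0].round().astype(int); m=woodz('w16',.0,.09)
print(square('w16',.040,76,(541,-398.5),21.5,u,mask=m))
P=cloud(p,d); 
for nm,(x,y) in dict(turret=(.5561,-.4392),church=(.5237,-.3569)).items():
    q=P[(np.hypot(P[...,0]-x,P[...,1]-y)<.012)&(P[...,2]>.03)]; print(nm,len(q),np.nanpercentile(q[:,2],[10,50,90]).round(4) if len(q) else '')
g=im.astype(int); u=proj(p,[.541,-.398,.069])[0].round().astype(int); print('rib px',u,g[u[1]-2:u[1]+3:2,u[0]-2:u[0]+3:2].tolist()[0])
win=np.zeros((480,640),bool); win[u[1]-60:u[1]+60,u[0]-40:u[0]+40]=1
m=(g[...,0]<140)&(g[...,0]>g[...,2]+15)&win
n,l,st,c=cv2.connectedComponentsWithStats(m.astype(np.uint8)); i=1+np.argmax(st[1:,4]); k=np.argwhere(l==i)[:,::-1]
W=onplane(p,k,.069)[:,:2]*1000; print(st[i],cv2.minAreaRect(W.astype(np.float32)))
E
```

```text
t 36.95 TCP [ 555.7 -438.9  330.3] psi 111.58 F [-0.3  0.7 -0.7] op 0.0555
(array([ 541.07, -398.58]), np.float32(21.52), {(0, 1): 76.0, (0, -1): -76.0, (1, 1): 76.2, (1, -1): -76.2}, [146, 200, 214, 184])
turret 989 [0.0689 0.0697 0.0705]
church 1311 [0.0686 0.0695 0.0703]
rib px [314 180] [[189, 125, 85], [187, 124, 85], [185, 121, 83]]Traceback (most recent call last):
  File "<stdin>", line 11, in <module>
    return _wrapfunc(a, 'argmax', axis=axis, out=out, **kwds)
    return bound(*args, **kwds)
ValueError: attempt to get argmax of an empty sequence
```

Both pieces are flush at equal height. Gripping the rib of the upper tray.

>>> servo_tool(increments=[{"slide": [44, 0.6, 0], "dr": [0, 0, 0], "jaw": 0.4}, {"slide": [44, 0.6, 40], "dr": [0, 0, 0], "jaw": 0.4}, {"slide": [44, 0.6, 70], "dr": [0, 0, 0], "jaw": 0.4}, {"slide": [44, 0.6, 84], "dr": [0, 0, 0], "jaw": 0.5}, {"slide": [44, 0.6, 88], "dr": [0, 0, 0], "jaw": 0.6}, {"slide": [44, 0.6, 88], "dr": [0, 0, 0], "jaw": 1}, {"slide": [44, 0.6, 88], "dr": [0, 0, 0], "jaw": 1}, {"slide": [44, 0.6, 88], "dr": [0, 0, 0], "jaw": 1}, {"slide": [44, 0.6, 88], "dr": [0, 0, 0], "jaw": 1}, {"slide": [44, 0.6, 88], "dr": [0, 0, 0], "jaw": 1}, {"slide": [44, 0.6, 88], "dr": [0, 0, 0], "jaw": 1}, {"slide": [44, 0.6, 88], "dr": [0, 0, 0], "jaw": 1}, {"slide": [44, 0.6, 88], "dr": [0, 0, 0], "jaw": 1}, {"slide": [44, 0.6, 88], "dr": [0, 0, 0], "jaw": 1}], force=50)

```text
t: 38.35
tool_pos: [0.54, -0.3979, 0.2423]
orientation: [1.766, 2.598, -0.0]
force: [-0.5, -0.7, -0.2]
opening: 0.0115
gripper_force: 50.0
```

>>> servo_tool(increments=[{"slide": [0, 0, -5], "dr": [0, 0, 0], "jaw": 1}, {"slide": [0, 0, -15], "dr": [0, 0, 0], "jaw": 1}, {"slide": [0, 0, -35], "dr": [0, 0, 0], "jaw": 1}, {"slide": [0, 0, -65], "dr": [0, 0, 0], "jaw": 1}, {"slide": [0, 0, -95], "dr": [0, 0, 0], "jaw": 1}, {"slide": [0, 0, -120], "dr": [0, 0, 0], "jaw": 1}, {"slide": [0, 0, -120], "dr": [0, 0, 0], "jaw": 1}, {"slide": [0, 0, -120], "dr": [0, 0, 0], "jaw": 1}])

```text
t: 39.15
tool_pos: [0.5401, -0.3977, 0.3625]
orientation: [1.766, 2.597, -0.0]
force: [-0.7, 0.0, -5.2]
opening: 0.0113
gripper_force: 50.0
```

>>> servo_tool(increments=[{"slide": [15, 10, 0], "dr": [0, 0, 0.02], "jaw": 1}, {"slide": [38, 25, 0], "dr": [0, 0, 0.06], "jaw": 1}, {"slide": [68, 44, 0], "dr": [0, 0, 0.1], "jaw": 1}, {"slide": [100, 65, 0], "dr": [0, 0, 0.15], "jaw": 1}, {"slide": [132, 86, 0], "dr": [0, 0, 0.2], "jaw": 1}, {"slide": [164, 106, 0], "dr": [0, 0, 0.24], "jaw": 1}, {"slide": [196, 127, 0], "dr": [0, 0, 0.29], "jaw": 1}, {"slide": [228, 148, 0], "dr": [0, 0, 0.34], "jaw": 1}, {"slide": [260, 169, 0], "dr": [0, 0, 0.38], "jaw": 1}, {"slide": [292, 189, 0], "dr": [0, 0, 0.42], "jaw": 1}, {"slide": [318, 206, 0], "dr": [0, 0, 0.46], "jaw": 1}, {"slide": [336, 218, 0], "dr": [0, 0, 0.4971], "jaw": 1}, {"slide": [346.2, 224.4, 20], "dr": [0, 0, 0.4971], "jaw": 1}, {"slide": [346.2, 224.4, 40], "dr": [0, 0, 0.4971], "jaw": 1}, {"slide": [346.2, 224.4, 60], "dr": [0, 0, 0.4971], "jaw": 1}, {"slide": [346.2, 224.4, 60], "dr": [0, 0, 0.4971], "jaw": 1}, {"slide": [346.2, 224.4, 60], "dr": [0, 0, 0.4971], "jaw": 1}])

```text
t: 40.85
tool_pos: [0.6206, 0.0067, 0.3003]
orientation: [-2.349, -2.082, 0.004]
force: [-0.1, -0.5, -3.0]
opening: 0.0115
gripper_force: 50.0
```

```bash
python3 - <<'E'
from h import *
im,d,p=shot('wrist','w17'); s=state(); T=np.array(s['tool_pos'])
z=T[2]-.242+.04; c=T[:2]*1000; u=proj(p,[T[0]+.05,T[1]+.01,z+.014])[0].round().astype(int); m=woodz('w17',.03,.2)
try: print('held flange z',z,square('w17',z,76,c,-6.9,u,mask=m,key=False))
except Exception as e: print(e,u)
shot('scene','s4'); shot('side','d4b')
E
```

```text
t 40.9 TCP [621.2   6.6 301.9] psi 83.09 F [ 0.5  1.6 -3.8] op 0.0116
held flange z 0.09987260484526825 (array([620.39,   6.06]), np.float32(-7.03), {(0, 1): 75.5, (0, -1): -75.5, (1, 1): 76.0}, [154, 183, 306, 0])
```

>>> servo_tool(increments=[{"slide": [0, 0.6, 10], "dr": [0, 0, 0], "jaw": 1}, {"slide": [0, 0.6, 20], "dr": [0, 0, 0], "jaw": 1}, {"slide": [0, 0.6, 28], "dr": [0, 0, 0], "jaw": 1}, {"slide": [0, 0.6, 34], "dr": [0, 0, 0], "jaw": 1}, {"slide": [0, 0.6, 37], "dr": [0, 0, 0], "jaw": 1}, {"slide": [0, 0.6, 40], "dr": [0, 0, 0], "jaw": 1}, {"slide": [0, 0.6, 42], "dr": [0, 0, 0], "jaw": 1}, {"slide": [0, 0.6, 42], "dr": [0, 0, 0], "jaw": 1}])

```text
t: 41.8
tool_pos: [0.622, 0.0066, 0.2602]
orientation: [-2.351, -2.084, 0.0]
force: [-0.3, 0.5, -3.7]
opening: 0.0116
gripper_force: 50.0
```

Engaged (skirt at z≈18, no contact force). Lowering fully.

>>> servo_tool(increments=[{"slide": [0, 0, 3], "dr": [0, 0, 0], "jaw": 1}, {"slide": [0, 0, 6], "dr": [0, 0, 0], "jaw": 1}, {"slide": [0, 0, 8], "dr": [0, 0, 0], "jaw": 1}, {"slide": [0, 0, 9.5], "dr": [0, 0, 0], "jaw": 1}, {"slide": [0, 0, 10.5], "dr": [0, 0, 0], "jaw": 1}, {"slide": [0, 0, 10.5], "dr": [0, 0, 0], "jaw": 1}])

```text
t: 42.4
tool_pos: [0.6221, 0.0066, 0.2503]
orientation: [2.351, 2.084, 0.0]
force: [-3.0, 0.7, 1.6]
opening: 0.0115
gripper_force: 50.0
```

>>> servo_tool(increments=[{"slide": [0, 0, 0], "dr": [0, 0, 0], "jaw": 0.5}, {"slide": [0, 0, 0], "dr": [0, 0, 0], "jaw": 0.5}, {"slide": [0, 0, 0], "dr": [0, 0, 0], "jaw": 0.5}, {"slide": [0, 0, -40], "dr": [0, 0, 0], "jaw": 0.4}, {"slide": [0, 0, -80], "dr": [0, 0, 0], "jaw": 0.4}, {"slide": [317.6, -153.7, -100], "dr": [0, 0, 0], "jaw": 0.4}, {"slide": [317.6, -153.7, -100], "dr": [0, 0, 0], "jaw": 0.4}, {"slide": [317.6, -153.7, -100], "dr": [0, 0, 0], "jaw": 0.4}, {"slide": [317.6, -153.7, -100], "dr": [0, 0, 0], "jaw": 0.4}, {"slide": [317.6, -153.7, -100], "dr": [0, 0, 0], "jaw": 0.4}, {"slide": [317.6, -153.7, -100], "dr": [0, 0, 0], "jaw": 0.4}, {"slide": [317.6, -153.7, -100], "dr": [0, 0, 0], "jaw": 0.4}, {"slide": [317.6, -153.7, -100], "dr": [0, 0, 0], "jaw": 0.4}, {"slide": [317.6, -153.7, -100], "dr": [0, 0, 0], "jaw": 0.4}])

```text
t: 43.8
tool_pos: [0.507, 0.3417, 0.35]
orientation: [2.348, 2.087, 0.001]
force: [0.1, -0.9, -0.6]
opening: 0.0556
gripper_force: 0.0
```

```bash
python3 - <<'E'
from h import *
im,d,p=shot('wrist','w18'); s=state(); T=np.array(s['tool_pos'])
p0=load('scene0')[2]; print('notch (scene0)',onplane(p0,[[497,266]],.03)*1000)
m=woodz('w18',.02,.06); u=proj(p,[.508,.384+.035,.038])[0].round().astype(int); print(u,m[u[1],u[0]])
k,W,r=outline('w18',.038,u,m); print(r)
for yaw in (30.6,): print(square('w18',.038,76,(508,384),yaw,u,mask=m,key=False))
# concavity = notch
h=cv2.convexHull(k,returnPoints=False); df=cv2.convexityDefects(k,h)[:,0]
for a,b,f,dd in sorted(df.tolist(),key=lambda q:-q[3])[:4]: print('defect px',k[f],dd/256,onplane(p,[k[f]],.038)[0]*1000)
im2=im.copy(); cv2.imwrite('pics/w18c.png',im2[:,:,::-1])
shot('side','d5'); shot('scene','s5')
for t in ('s5','d5'):
    for zr,z in (((.054,.067),.062),((.07,.083),.076)):
        for c,Q,r,_,_ in tops(t,zr,z,60,(.5,.75,-.12,.14)): print(t,zr,c.round(),Q.round(4),np.round(r[0],1),np.round(r[1],1),round(r[2],1))
E
```

```text
t 43.85 TCP [507.6 340.4 349.7] psi 83.17 F [ 1.  -0.2  0.5] op 0.0558
notch (scene0) [[571.39142968 441.9130913   30.        ]]
[302 128] True
((532.2156372070312, 392.89691162109375), (153.01251220703125, 152.813720703125), 30.551448822021484)
(array([nan, nan]), np.float64(nan), {}, [0, 0, 0, 0])
defect px [382  59] 15.91796875 [569.50974601 459.10703325  38.        ]
defect px [372 254] 1.25390625 [551.1027331  316.58439957  38.        ]
defect px [326 286] 1.19921875 [511.65943835 293.55976649  38.        ]
defect px [262 222] 1.1640625 [468.11692838 352.86423986  38.        ]
s5 (0.054, 0.067) [301. 262.] [0.6423 0.0029 0.0594] [633.8   3.9] [136.6 151. ] 82.9
s5 (0.07, 0.083) [284. 251.] [ 0.619  -0.0381  0.0731] [622.1 -37.7] [30.1 24.1] 7.9
s5 (0.07, 0.083) [316. 257.] [0.6281 0.0409 0.0735] [636.3  29.5] [45.  84.7] 5.8
d5 (0.054, 0.067) [341. 237.] [ 0.6086 -0.0073  0.0602] [622.2  -3.9] [145.3 149. ] 83.0
d5 (0.07, 0.083) [339. 228.] [0.6199 0.0178 0.0742] [617.1   3.9] [127.6  42.9] 80.4
  return _methods._mean(a, axis=axis, dtype=dtype,
  ret = ret.dtype.type(ret / rcount)
```

View pics/w18c.png

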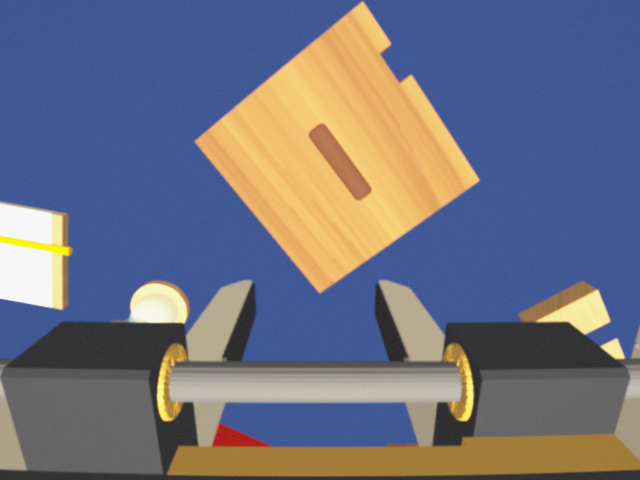

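The lid (wood, dark bar at (340,162), notch at (390,70)) has been knocked to about (532, 393) and its yaw is 30.5°. The red one stays alone. I've used the 14 views, so from here I work from numbers.

```bash
python3 - <<'E'
from h import *
im,d,p=load('w18'); m=woodz('w18',.02,.06); u=proj(p,[.532,.430,.038])[0].round().astype(int); print(m[u[1],u[0]])
print(square('w18',.038,76,(532.2,392.9),30.55,u,mask=m))
# bar: reddish brown darker
g=im.astype(int); b=(g[...,0]<200)&(g[...,0]>g[...,2]+40); b[:100]=0;b[220:]=0;b[:,:290]=0;b[:,390:]=0
n,l,st,c=cv2.connectedComponentsWithStats(b.astype(np.uint8)); i=1+np.argmax(st[1:,4]); k=np.argwhere(l==i)[:,::-1]
print('bar',st[i],cv2.minAreaRect((onplane(p,k,.058)[:,:2]*1000).astype(np.float32)))
E
```

```text
True
(array([532.16, 392.9 ]), np.float32(30.53), {(0, 1): 76.1, (0, -1): -76.1, (1, 1): 76.0, (1, -1): -76.0}, [123, 140, 154, 148])
bar [ 309  124   62   76 1600] ((532.0423583984375, 393.17205810546875), (13.256753921508789, 58.70175552368164), 30.936006546020508)
```

>>> servo_tool(increments=[{"slide": [55.5, 17.6, 0], "dr": [0, 0, -0.6536], "jaw": 0.4}, {"slide": [55.5, 17.6, 0], "dr": [0, 0, -0.6536], "jaw": 0.4}, {"slide": [55.5, 17.6, 30], "dr": [0, 0, -0.6536], "jaw": 0.4}, {"slide": [55.5, 17.6, 60], "dr": [0, 0, -0.6536], "jaw": 0.4}, {"slide": [55.5, 17.6, 80], "dr": [0, 0, -0.6536], "jaw": 0.4}, {"slide": [55.5, 17.6, 100], "dr": [0, 0, -0.6536], "jaw": 0.4}, {"slide": [55.5, 17.6, 117], "dr": [0, 0, -0.6536], "jaw": 0.4}, {"slide": [55.5, 17.6, 123], "dr": [0, 0, -0.6536], "jaw": 0.5}, {"slide": [55.5, 17.6, 123], "dr": [0, 0, -0.6536], "jaw": 0.6}, {"slide": [55.5, 17.6, 123], "dr": [0, 0, -0.6536], "jaw": 1}, {"slide": [55.5, 17.6, 123], "dr": [0, 0, -0.6536], "jaw": 1}, {"slide": [55.5, 17.6, 123], "dr": [0, 0, -0.6536], "jaw": 1}, {"slide": [55.5, 17.6, 123], "dr": [0, 0, -0.6536], "jaw": 1}, {"slide": [55.5, 17.6, 123], "dr": [0, 0, -0.6536], "jaw": 1}, {"slide": [55.5, 17.6, 123], "dr": [0, 0, -0.6536], "jaw": 1}, {"slide": [55.5, 17.6, 123], "dr": [0, 0, -0.6536], "jaw": 1}, {"slide": [55.5, 17.6, 123], "dr": [0, 0, -0.6536], "jaw": 1}], force=50)

```text
t: 45.65
tool_pos: [0.5318, 0.3935, 0.2274]
orientation: [1.558, 2.728, 0.001]
force: [-2.5, -1.6, 6.1]
opening: 0.0136
gripper_force: 50.0
```

>>> servo_tool(increments=[{"slide": [0, 0, -10], "dr": [0, 0, 0], "jaw": 1}, {"slide": [0, 0, -30], "dr": [0, 0, 0], "jaw": 1}, {"slide": [0, 0, -60], "dr": [0, 0, 0], "jaw": 1}, {"slide": [0, 0, -95], "dr": [0, 0, 0], "jaw": 1}, {"slide": [0, 0, -120], "dr": [0, 0, 0], "jaw": 1}, {"slide": [0, 0, -120], "dr": [0, 0, 0], "jaw": 1}, {"slide": [0, 0, -120], "dr": [0, 0, 0], "jaw": 1}])

```text
t: 46.35
tool_pos: [0.5318, 0.3934, 0.3469]
orientation: [1.558, 2.728, 0.001]
force: [0.9, -0.4, -2.3]
opening: 0.0139
gripper_force: 50.0
```

>>> servo_tool(increments=[{"slide": [-15, -5, 0], "dr": [0, 0, 0.03], "jaw": 1}, {"slide": [-40, -13, 0], "dr": [0, 0, 0.08], "jaw": 1}, {"slide": [-75, -24, 0], "dr": [0, 0, 0.14], "jaw": 1}, {"slide": [-112, -35, 0], "dr": [0, 0, 0.2], "jaw": 1}, {"slide": [-150, -47, 0], "dr": [0, 0, 0.27], "jaw": 1}, {"slide": [-188, -59, 0], "dr": [0, 0, 0.34], "jaw": 1}, {"slide": [-226, -71, 0], "dr": [0, 0, 0.41], "jaw": 1}, {"slide": [-264, -83, 0], "dr": [0, 0, 0.48], "jaw": 1}, {"slide": [-302, -95, 0], "dr": [0, 0, 0.55], "jaw": 1}, {"slide": [-336, -106, 0], "dr": [0, 0, 0.61], "jaw": 1}, {"slide": [-362, -114, 0], "dr": [0, 0, 0.6536], "jaw": 1}, {"slide": [-378.9, -118.8, 0], "dr": [0, 0, 0.6536], "jaw": 1}, {"slide": [-378.9, -118.8, 15], "dr": [0, 0, 0.6536], "jaw": 1}, {"slide": [-378.9, -118.8, 30], "dr": [0, 0, 0.6536], "jaw": 1}, {"slide": [-378.9, -118.8, 30], "dr": [0, 0, 0.6536], "jaw": 1}, {"slide": [-378.9, -118.8, 30], "dr": [0, 0, 0.6536], "jaw": 1}])

```text
t: 47.95
tool_pos: [0.6213, 0.0079, 0.3151]
orientation: [-2.348, -2.084, 0.003]
force: [-0.6, -0.1, -0.7]
opening: 0.0134
gripper_force: 50.0
```

```bash
python3 - <<'E'
from h import *
im,d,p=shot('wrist','w19'); s=state(); T=np.array(s['tool_pos'])
z=T[2]-.227+.038; c=T[:2]*1000; u=proj(p,[T[0]+.005,T[1]+.045,z])[0].round().astype(int); m=woodz('w19',z-.012,z+.012)
try: print('held lid z',z,square('w19',z,76,c,-6.9,u,mask=m))
except Exception as e: print(e,u)
shot('side','d6')
for t,zr,zz in (('d5',(.042,.053),.048),):
    for c,Q,r,_,_ in tops(t,zr,zz,60,(.5,.75,-.12,.14)): print(t,np.round(r[0],1),np.round(r[1],1),round(r[2],1))
E
```

```text
t 48.0 TCP [621.7   7.8 316.3] psi 83.19 F [ 0.8  0.3 -1. ] op 0.0135
held lid z 0.12728808692363286 (array([621.57,   8.23]), np.float32(-6.85), {(0, 1): 75.6, (0, -1): -75.6, (1, 1): 76.0}, [108, 183, 330, 0])
d5 [618.8  -2.5] [158.5 155.1] 82.6
```

>>> servo_tool(increments=[{"slide": [-1.8, 0, 8], "dr": [0, 0, 0], "jaw": 1}, {"slide": [-1.8, 0, 16], "dr": [0, 0, 0], "jaw": 1}, {"slide": [-1.8, 0, 22], "dr": [0, 0, 0], "jaw": 1}, {"slide": [-1.8, 0, 25], "dr": [0, 0, 0], "jaw": 1}, {"slide": [-1.8, 0, 28], "dr": [0, 0, 0], "jaw": 1}, {"slide": [-1.8, 0, 31], "dr": [0, 0, 0], "jaw": 1}, {"slide": [-1.8, 0, 33], "dr": [0, 0, 0], "jaw": 1}, {"slide": [-1.8, 0, 33], "dr": [0, 0, 0], "jaw": 1}])

```text
t: 48.85
tool_pos: [0.6217, 0.0049, 0.2835]
orientation: [-2.351, -2.083, 0.0]
force: [-0.2, 0.9, -1.6]
opening: 0.0137
gripper_force: 50.0
```

Skirt now at z≈56, below the key top (62), with no contact force. Lowering fully.

>>> servo_tool(increments=[{"slide": [0, 0, 3], "dr": [0, 0, 0], "jaw": 1}, {"slide": [0, 0, 5], "dr": [0, 0, 0], "jaw": 1}, {"slide": [0, 0, 7], "dr": [0, 0, 0], "jaw": 1}, {"slide": [0, 0, 8.5], "dr": [0, 0, 0], "jaw": 1}, {"slide": [0, 0, 9.5], "dr": [0, 0, 0], "jaw": 1}, {"slide": [0, 0, 9.5], "dr": [0, 0, 0], "jaw": 1}])

```text
t: 49.45
tool_pos: [0.6218, 0.0049, 0.2753]
orientation: [2.351, 2.084, -0.0]
force: [-5.1, -0.1, 6.4]
opening: 0.0135
gripper_force: 50.0
```

>>> servo_tool(increments=[{"slide": [0, 0, 0], "dr": [0, 0, 0], "jaw": 0.5}, {"slide": [0, 0, 0], "dr": [0, 0, 0], "jaw": 0.5}, {"slide": [0, 0, 0], "dr": [0, 0, 0], "jaw": 0.5}, {"slide": [0, 0, 0], "dr": [0, 0, 0], "jaw": 0.4}, {"slide": [0, 0, -40], "dr": [0, 0, 0], "jaw": 0.3}, {"slide": [0, 0, -80], "dr": [0, 0, 0], "jaw": 0}, {"slide": [-40, 0, -110], "dr": [0, 0, 0], "jaw": 0}, {"slide": [-40, 0, -110], "dr": [0, 0, 0], "jaw": 0}, {"slide": [-40, 0, -110], "dr": [0, 0, 0], "jaw": 0}])

```text
t: 50.35
tool_pos: [0.6172, -0.0355, 0.3852]
orientation: [2.352, 2.081, 0.002]
force: [-0.2, 0.8, -1.4]
opening: 0.0808
gripper_force: 0.0
```

```bash
python3 - <<'E'
from h import *
im,d,p=shot('wrist','w20'); state(); shot('scene','s7'); shot('side','d7')
u=proj(p,[.627,.05,.086])[0].round().astype(int); m=woodz('w20',.07,.1); print('lid',square('w20',.086,76,(621.8,6),-6.9,u,mask=m))
for t in ('w20','s7','d7'):
    im,d,p=load(t); P=cloud(p,d)*1000; a=np.deg2rad(-6.9); L=(P[...,:2]-[621.8,6])@np.array([[np.cos(a),-np.sin(a)],[np.sin(a),np.cos(a)]])
    m=(abs(L[...,0])<60)&(abs(L[...,1])<60)&(abs(L[...,0])>18)&(P[...,2]>60)&wood(im)
    if m.sum()<50: continue
    A=np.c_[L[m],np.ones(m.sum())]; s=np.linalg.lstsq(A,P[...,2][m],rcond=None)[0]; print(t,'lid top z',s[2].round(1),'tilt deg',np.degrees(s[:2]).round(2),m.sum())
for zr,z in (((.022,.034),.028),((.014,.024),.022)):
    for c,Q,r,_,_ in tops('s7',zr,z,40,(.3,.8,-.35,.35)): print(zr,c.round(),np.round(r[0]),np.round(r[1]))
E
```

```text
t 50.4 TCP [616.8 -34.9 383.6] psi 83.05 F [0.2 0.5 0.1] op 0.085
lid (array([622.77,   5.18]), np.float32(-6.79), {(0, 1): 75.9, (0, -1): -75.9, (1, 1): 75.9, (1, -1): -75.9}, [141, 193, 208, 180])
w20 lid top z 167.4 tilt deg [ 30.03 -85.11] 39427
s7 lid top z 337.4 tilt deg [156.44 -25.85] 6993
d7 lid top z 145.5 tilt deg [ -69.17 -140.78] 1883
(0.022, 0.034) [341. 205.] [345.  74.] [165. 168.]
(0.022, 0.034) [419. 207.] [361. 274.] [34. 39.]
(0.022, 0.034) [281. 291.] [695. -35.] [96. 14.]
(0.022, 0.034) [323. 296.] [696.  64.] [30. 56.]
(0.022, 0.034) [200. 293.] [ 720. -206.] [15. 42.]
(0.022, 0.034) [228. 295.] [ 719. -144.] [11. 30.]
(0.022, 0.034) [204. 316.] [ 777. -182.] [37. 79.]
(0.014, 0.024) [340. 215.] [402.  82.] [116. 212.]
(0.014, 0.024) [418. 212.] [372. 273.] [36. 25.]
(0.014, 0.024) [299. 296.] [696.  -4.] [152.  24.]
(0.014, 0.024) [157. 294.] [ 725. -301.] [21. 23.]
(0.014, 0.024) [210. 314.] [ 763. -169.] [ 49. 101.]
(0.014, 0.024) [390. 318.] [742. 198.] [70. 95.]
(0.014, 0.024) [155. 307.] [ 766. -292.] [23. 22.]
```

```bash
python3 - <<'E'
from h import *
for t in ('w20','s7','d7'):
    im,d,p=load(t); P=cloud(p,d)*1000; a=np.deg2rad(-6.9); L=(P[...,:2]-[621.8,6])@np.array([[np.cos(a),-np.sin(a)],[np.sin(a),np.cos(a)]])
    m=(abs(L[...,0])<60)&(abs(L[...,1])<60)&(abs(L[...,0])>18)&(P[...,2]>75)&(P[...,2]<97)
    A=np.c_[L[m],np.ones(m.sum())]; s=np.linalg.lstsq(A,P[...,2][m],rcond=None)[0]; print(t,'lid top z',s[2].round(1),'tilt deg',np.degrees(s[:2]).round(2),m.sum())
E
```

```text
w20 lid top z 87.5 tilt deg [-0.03 -0.04] 19544
s7 lid top z 83.6 tilt deg [ 0.14 -0.2 ] 1351
d7 lid top z 84.4 tilt deg [-0.02  0.02] 1214
```

```bash
python3 -c "
from plant import close_job; print(close_job())"
```

```text
the job is handed in; nothing more can be done
None
```

Job handed in at about t = 50 s: tower and keep are in the base tray, turret and church in the upper tray (no wall or gate was on the table), with tray stacked and lid on, both level and fully down; the keep jammed once and was reset, and bystanders and the red lid were left where they stood.

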